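Close the stone boxes, each with its own lid

TASK

Two open stone-storage boxes stand on the bench, and their two lids, a large and a small one, lie on the two sloped stands in front of them. Close each box with the lid that fits it: tuck the lid's far edge under the metal strip on the side of the box away from the robot, lower the near edge gently without letting it drop, and press it down until the spring catch on the near side snaps over it and the lid lies flat. Leave the handle blank and the brush where they are.

Things in the scene. Friction and masses are not known exactly. Their poses are not given: they have to be found in the camera images.
- lid_large: The larger lid: a flat light-wood board 104 mm (its x) by 160 mm (its y), 8 mm thick, about 0.25 kg, loose, same front and back; origin at the centre of its underside, z out of its top face. It starts on one of the two stands (either one), tilted 30 degrees, top face looking up and away from the robot, x axis down the slope, away from the robot, lower edge on the stand's 8 mm ledge
- lid_small: The smaller lid: a flat light-wood board 88 mm (its x) by 116 mm (its y), 8 mm thick, about 0.18 kg, loose, same front and back; origin at the centre of its underside, z out of its top face. It starts on one of the two stands (either one), tilted 30 degrees, top face looking up and away from the robot, x axis down the slope, away from the robot, lower edge on the stand's 8 mm ledge
- grip_large (a point): Where to pinch the large lid: on the darker grip bar on the middle of its top face, 20 mm thick along lid x, 64 mm long along lid y, rising 36 mm above the top face. The point is the bar's centre in x and y, 24 mm above the lid's top face (32 mm above its underside). Axes are the lid's
- grip_small (a point): Where to pinch the small lid: on the darker grip bar on the middle of its top face, 20 mm thick along lid x, 64 mm long along lid y, rising 36 mm above the top face. The point is the bar's centre in x and y, 24 mm above the lid's top face (32 mm above its underside). Axes are the lid's
- seat_large (a point): Seat of the large box (dark wood, fixed to the bench, stones in it): the middle of its flat rim, 40 mm above the bench, where the centre of the large lid's underside comes to rest. Box x points back toward the robot (the lid may lie either way round), z up. Side cheeks 7 mm high leave the lid 3 mm clear each side; a 7 mm lip stands at x = +53.25 mm, nearest the robot
- seat_small (a point): Seat of the small box (dark wood, fixed to the bench, stones in it): the middle of its flat rim, 32 mm above the bench, where the centre of the small lid's underside comes to rest. Box x points back toward the robot (the lid may lie either way round), z up. Side cheeks 7 mm high leave the lid 3 mm clear each side; a 7 mm lip stands at x = +45.25 mm, nearest the robot
- keeper_large (a point): Keeper of the large box: point at rim height, in the middle of the inner face of the stop wall on the side away from the robot, 53.25 mm from the seat. Above it a metal strip overhangs the rim by 8 mm, over a slot 17 mm high; strip top 22 mm above the rim. The lid's edge goes in here tilted (near edge up) until it meets the wall. With 2.5 mm play from wall to near lip, a lid cannot be laid in flat
- keeper_small (a point): Keeper of the small box: point at rim height, in the middle of the inner face of the stop wall on the side away from the robot, 45.25 mm from the seat. Above it a metal strip overhangs the rim by 8 mm, over a slot 17 mm high; strip top 22 mm above the rim. The lid's edge goes in here tilted (near edge up) until it meets the wall. With 2.5 mm play from wall to near lip, a lid cannot be laid in flat
- catch_large (a joint): Spring catch, middle of the large box's near edge, 36 mm wide; m: 0 = sprung inward, 0.008 = pushed out. Its slanted leaf runs from 22 mm above the rim (clear of the lid) down to 9.5 mm above it, where it overhangs the lid by about 4 mm. The lid's near edge stops on the slant; about 8 to 15 N down on the grip bar pushes the leaf out until the lid snaps under it onto the rim
- catch_small (a joint): Spring catch, middle of the small box's near edge, 36 mm wide; m: 0 = sprung inward, 0.008 = pushed out. Its slanted leaf runs from 22 mm above the rim (clear of the lid) down to 9.5 mm above it, where it overhangs the lid by about 4 mm. The lid's near edge stops on the slant; about 8 to 15 N down on the grip bar pushes the leaf out until the lid snaps under it onto the rim
- stand_1: Aluminium stand, fixed, 100 x 180 mm on the bench, about 70 mm high, with a board sloped 30 degrees, high on the robot's side, low toward the boxes; origin under its centre
- stand_2: A second stand like the first
- handle_blank: Bystander: octagonal wooden handle blank, 25 x 132 x 25 mm, lying left of the stands; origin under its centre. Leave it alone
- scrub_brush: Bystander: wooden scrub brush, 41 x 156 x 26 mm, lying farther left; origin under its centre. Leave it alone

How it is judged:
At the end, for the whole second after the job is handed in: Each lid lies in its own box, released and at rest: its centre within 5 mm of the seat's centre in box x and 6 mm in y, its underside on the rim (no more than 2.5 mm above it), level with the box within 2 degrees, and the spring catch sprung back over its near edge (catch below 0.002) (x of grip_large in the frame of seat_large between -0.005 and 0.005 m and y of grip_large in the frame of seat_large between -0.006 and 0.006 m and z of grip_large in the frame of seat_large between 0.029 and 0.0345 m and angle between the z axis of grip_large and the z axis of seat_large, either way round below 0.035 rad and value of joint each of catch_large, catch_small below 0.002 m and linear speed of each of lid_large, lid_small below 0.01 m/s and x of grip_small in the frame of seat_small between -0.005 and 0.005 m and y of grip_small in the frame of seat_small between -0.006 and 0.006 m and z of grip_small in the frame of seat_small between 0.029 and 0.0345 m and angle between the z axis of grip_small and the z axis of seat_small, either way round below 0.035 rad); the robot touches nothing.
It fails at once if the large lid was dropped or allowed to fall shut (turning faster than 9 rad/s, as after a fall of some 2 to 3 cm, or moving faster than 1.2 m/s) (angular speed of lid_large above 9 rad/s or linear speed of lid_large above 1.2 m/s).
It fails at once if the small lid was dropped or allowed to fall shut (turning faster than 9 rad/s, as after a fall of some 2 to 3 cm, or moving faster than 1.2 m/s) (angular speed of lid_small above 9 rad/s or linear speed of lid_small above 1.2 m/s).
It fails at once if the handle blank was knocked away (over 30 mm) (distance of handle_blank from where it was at the start of the episode above 0.03 m).
It fails at once if the scrub brush was knocked away (over 30 mm) (distance of scrub_brush from where it was at the start of the episode above 0.03 m).
It also fails if it takes over 72 s, if anything falls off the work surface, if the arm or the gripper's body presses on something with over 40 N, if the wrist force passes 120 N, or if a joint passes its speed limit or range.

ROBOT

A 6-joint arm with a two-finger parallel gripper is mounted at the origin on a cart in front of the work surface, level with it; the furniture and walls round the work are solid. World frame = base frame: x ahead of the robot, y to its left, z up, the work surface at z = 0. Lengths are in m, angles in rad, forces in N, time in s.
With the tool pointing down it reaches from about 0.35 to 0.975 m from the base axis. Payload 4.9 kg.
Tool frame: the origin (TCP) lies on the centre line of the jaws, within the pads' length; the fingertips stand 25 mm ahead of it and the grasp point (between the pads) lies 6 mm ahead of it; z points along the fingers, y is the line along which they close (so a half turn about z gives the same grasp; the last joint's range is limited). The gripper opens to 85 mm and grips with 20 to 120 N. Pads are 22 mm wide; open, the fingers measure 114 mm over their backs; the gripper's body (76 mm by 85 mm) begins 54 mm behind the grasp point. The pads swing forward as they close: fully open they stand 13 mm farther back than shut.
Start: joints at [-0.119, 0.053, 1.613, -0, 1.476, -0.119], TCP at [0.625, 0, 0.256] pointing down, gripper open.
Joint ranges: [-3.01, 3.01], [-1.01, 2.22], [0.06, 2.58], [-1.02, 4.17], [0.09, 2.62], [-3.14, 3.14]. Speed limits (rad/s): [2.57, 2.57, 3.14, 3.14, 3.14, 3.14].

INTERFACE

Orientations are given as a unit quaternion [w, x, y, z].
In Python, from plant import state, grab_frame, get_calibration, job gives the robot as it stands. The module is installed in compiled form; this text tells all that it offers.
- The arm moves only by the tool move_arm, never from a script. Its argument "targets" is a list that holds one entry, the list of rows, each a list of 5 numbers: the opening in per cent of the stroke, from 0 (shut) to 100 (fully open), then the shift along the tool's x, y, z as a fraction of full scale, then the turn about the tool's z as a fraction of full scale. A call has 1 to 5 rows; each row shifts and turns the commanded pose from where the row before left it, along the tool's axes as they then stand; what a row does not reach is not made up. Full scale, the value 1, is 0.6 m for a shift and 6 degrees for a turn. A row lasts 1/12 s, in which the tool goes at most 41.7 mm and 7.16 degrees, less where a joint would pass 70% of its speed; a pose out of reach is approached as far as the arm can. A call with a number of a shift or a turn outside -1 to 1 is refused whole. A call with a gripper value outside its range is refused whole. The fingers move at their own pace and stop on an object; the grip force is fixed at half the most. Time passes only in rows, so rows that do not move let the fingers close. It gives the time, the measured TCP pose, the force, the opening and the grip force at its end, in the units of the state.
- state(): the state, without advancing time (a new reading comes with each control period).
- grab_frame(name): name is "scene" or "side" or "wrist"; returns the picture (480x640x3 uint8, red, green, blue); there is no depth.
- get_calibration(name): a dict with "vertical_fov" (degrees; the focal length in pixels is half the picture's height over the tangent of half this angle, whatever the lens; pixels are square), "cx", "cy" (the principal point, pixels), "R" (3x3) and "t" (3): a world point X has camera coordinates R X + t. Camera axes: x right, y down, z forward; pixel columns grow to the right and rows downward; lengths in m; the calibration is good to about 2 mm. A picture is of the moment at which its call begins: read the wrist's pose just before it. get_calibration takes no time and is no camera call; for the wrist camera it gives the pose at the moment of the call.
- job.job_done(): hands the job in; it is judged then, once.
The state is a dict: "time": time; "joint_pos": joint angles; "joint_vel": joint speeds; "joint_efforts": joint torques, N m; "tool_pos": TCP position; "tool_rot": TCP orientation; "contact_force": force on the tool from outside, world axes, zero at the start; "ft_torque": the same for the moment, N m; "gripper_width": opening from 0.0 (shut) to 1.0 (fully open); "grasp_force": force on a finger pad.
Only numpy, scipy, OpenCV 4.12 (cv2) and the standard library are available. Lean on these libraries where they do the work, as an engineer would, in place of code of your own. Each camera call takes 0.05 s, during which the arm holds its last target. There are 200 camera calls.

## Working session

There is one attempt and no reset: what is moved stays moved. The work goes in short steps, Python scripts to look and compute and a tool call to move; the robot and the scene stay as the last step left them, time stands still between calls to the robot, and variables do not carry over. Pictures are saved under pics/ and viewed, at most 10 in all, crops included, and the job is handed in when it is done.

Besides the shell and the picture viewer there is one more tool, called after "Call:" in YAML: its name, and indented under it one key for each argument. move_arm: Moves the arm, as the interface text tells. Shift numbers are shares of 0.6 m and turn numbers shares of 6 degrees, none past 1 either way. Its arguments: {"type":"object","properties":{"targets":{"type":"array"}},"required":["targets"]}

```bash
mkdir -p pics; python3 - <<'E'
from plant import *
import cv2
print(state())
for n in("scene","side","wrist"):
    c=get_calibration(n);print(n,c)
    cv2.imwrite(f"pics/{n}0.png",grab_frame(n)[:,:,::-1])
E
```

```text
{'time': 0.0, 'joint_pos': array([-1.18981143e-01,  5.33463352e-02,  1.61426193e+00,  8.26489952e-06,
        1.47599401e+00, -1.18952878e-01]), 'joint_vel': array([ 0.00106137,  0.00140521, -0.00066189,  0.0002651 , -0.00109831,
        0.00106076]), 'joint_efforts': array([ 2.70554956e-04, -3.93670499e+01, -3.70175600e+01, -1.62778279e-04,
        6.93513779e-03, -6.06393527e-06]), 'tool_pos': array([6.24442637e-01, 8.09408977e-05, 2.55088642e-01]), 'tool_rot': array([-7.92357460e-04,  7.07116697e-01,  7.07096151e-01, -6.17925503e-04]), 'contact_force': array([0.26951019, 0.59005541, 0.04663891]), 'ft_torque': array([ 0.00904279, -0.01738921, -0.03175002]), 'grasp_force': 0.0, 'gripper_width': 1.0037535288742157}
scene {'vertical_fov': 45.019322977235454, 'cx': 322.8104380978688, 'cy': 236.57180609150052, 'R': array([[ 0.19239515,  0.98130118, -0.00566592],
       [ 0.66964295, -0.13550723, -0.73021648],
       [-0.71733007,  0.13669596, -0.68319235]]), 't': array([-0.22312567, -0.29170471,  1.92440917])}
side {'vertical_fov': 51.6123211952108, 'cx': 319.5210857878205, 'cy': 241.40698482297387, 'R': array([[-0.81358474, -0.58143217, -0.00406186],
       [-0.26167206,  0.37237223, -0.8904306 ],
       [ 0.51923752, -0.72337787, -0.45510092]]), 't': array([0.50735334, 0.17863074, 1.00598146])}
wrist {'vertical_fov': 64.18511111215871, 'cx': 319.35795969015953, 'cy': 235.25283664356004, 'R': array([[ 9.99996719e-01, -2.18089563e-04, -2.55242305e-03],
       [ 5.89564296e-04, -9.50030680e-01,  3.12155987e-01],
       [-2.49295817e-03, -3.12156467e-01, -9.50027434e-01]]), 't': array([-0.62349983, -0.04097262,  0.37979631])}
```

View pics/scene0.png

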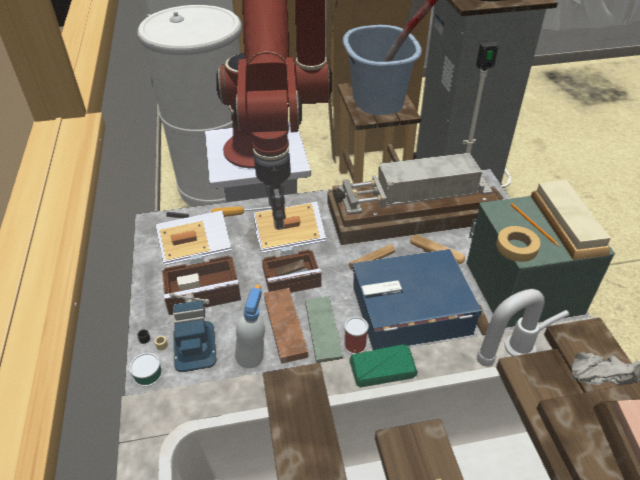

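View pics/side0.png

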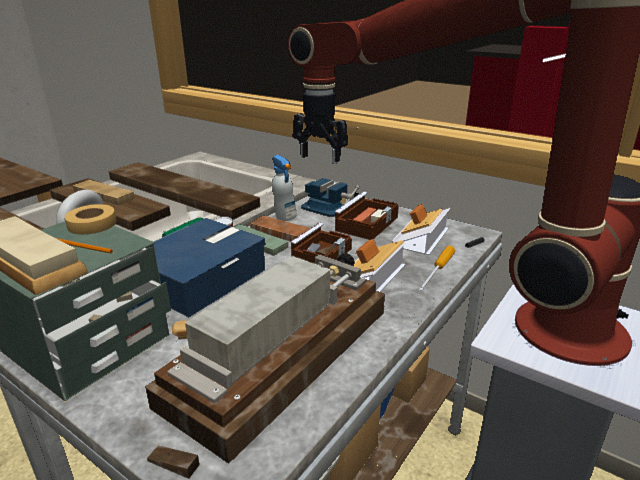

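View pics/wrist0.png

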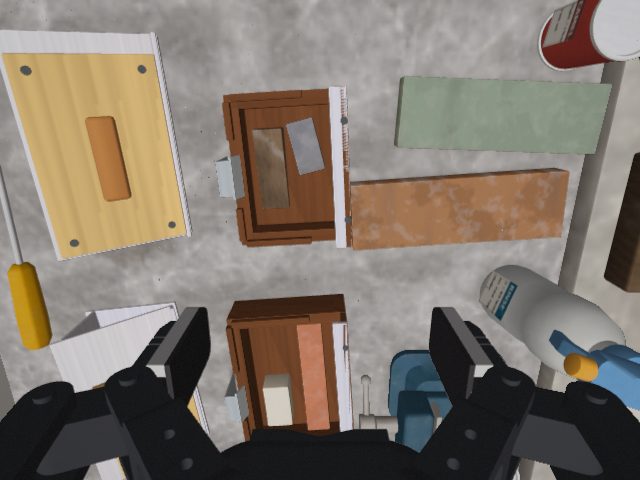

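The wrist view shows the large lid (grip bar at ~(108,158)) on the y+ stand, and the small box (rim ~(223..345, 90..245)) in front of it. The large box is below, with the small lid partly hidden under the gripper. So the lids have to cross over.

```bash
cat > h.py <<'E'
import numpy as np
def f(c): return 240/np.tan(np.radians(c["vertical_fov"]/2))
def ray(c,uv,z):
    "world point on the pixel's ray at height z"
    d=c["R"].T@np.array([(uv[0]-c["cx"])/f(c),(uv[1]-c["cy"])/f(c),1]); o=-c["R"].T@c["t"]
    return o+d*(z-o[2])/d[2]
def proj(c,P):
    q=np.atleast_2d(P)@c["R"].T+c["t"]
    return np.c_[c["cx"]+f(c)*q[:,0]/q[:,2],c["cy"]+f(c)*q[:,1]/q[:,2]]
E
python3 - <<'E'
from plant import *; from h import *
c=get_calibration("wrist")
for n,uv,z in[("bar",(108,158),.09),("L hi near y+",(2,50),.07),("L near y-",(60,258),.07),("far y+",(155,50),.02),("far y-",(189,236),.02),("boxS ny+",(225,98),.032),("boxS ny-",(243,240),.032),("boxL ny+",(230,318),.04),("boxL keep",(340,340),.062)]:
    print(n,ray(c,uv,z).round(3))
E
```

```text
bar [0.47  0.046 0.09 ]
L hi near y+ [0.396 0.12  0.07 ]
L near y- [ 0.404 -0.04   0.07 ]
far y+ [0.486 0.127 0.02 ]
far y- [ 0.497 -0.037  0.02 ]
boxS ny+ [0.545 0.089 0.032]
boxS ny- [ 0.552 -0.037  0.032]
boxL ny+ [ 0.536 -0.115  0.04 ]
boxL keep [ 0.643 -0.126  0.062]
```

Call:
move_arm:
  targets:
    - [[100, 0, 0, -0.06, -1], [100, 0, 0, -0.06, -1], [100, 0, 0, 0, -1], [100, 0, 0, 0, -1], [100, 0, 0, 0, -1]]

```text
time: 0.57
tool_pos: [0.6252, -0.0, 0.3292]
tool_rot: [0.001, 0.498, 0.867, 0.0]
contact_force: [-0.1, 0.3, -0.3]
gripper_width: 1.0
grasp_force: 0.0
```

Call:
move_arm:
  targets:
    - [[100, 0, 0, 0, -1], [100, 0, 0, 0, -1], [100, 0, 0, 0, -1], [100, 0, 0, 0, -1], [100, 0, 0, 0, -1]]

```text
time: 0.98
tool_pos: [0.6248, 0.0, 0.3278]
tool_rot: [-0.0, 0.256, 0.967, -0.0]
contact_force: [-0.1, 0.5, -0.3]
gripper_width: 1.002
grasp_force: 0.0
```

Call:
move_arm:
  targets:
    - [[100, 0, 0, 0, -1], [100, 0, 0, 0, -1], [100, 0, 0, 0, -1], [100, 0, 0, 0, -1], [100, 0, 0, 0, -1]]

```text
time: 1.4
tool_pos: [0.6248, 0.0, 0.3277]
tool_rot: [-0.0, -0.003, 1.0, 0.0]
contact_force: [0.5, -0.2, -0.1]
gripper_width: 1.002
grasp_force: 0.0
```

Call:
move_arm:
  targets:
    - [[100, -0.03, -0.05, 0, 0], [100, 0, -0.04, 0, 0], [100, 0, 0, 0, 0], [100, 0, 0, 0, 0]]

```text
time: 1.73
tool_pos: [0.6428, -0.0549, 0.3276]
tool_rot: [-0.001, 0.001, 1.0, 0.0]
contact_force: [-0.0, 0.2, -0.5]
gripper_width: 0.997
grasp_force: 0.0
```

```bash
python3 - <<'E'
from plant import *; from h import *
import cv2,pickle
c=get_calibration("wrist"); im=grab_frame("wrist"); s=state()
print(s["tool_pos"],-c["R"].T@c["t"])
pickle.dump(c,open("c1.pkl","wb"))
cv2.imwrite("pics/w1raw.png",im[:,:,::-1])
cv2.imwrite("pics/w1.png",cv2.resize(im[:,:,::-1],(800,600),interpolation=cv2.INTER_CUBIC))
E
```

```text
[ 0.64279002 -0.05405155  0.32778306] [ 0.56304731 -0.05502791  0.44448773]
```

View pics/w1.png

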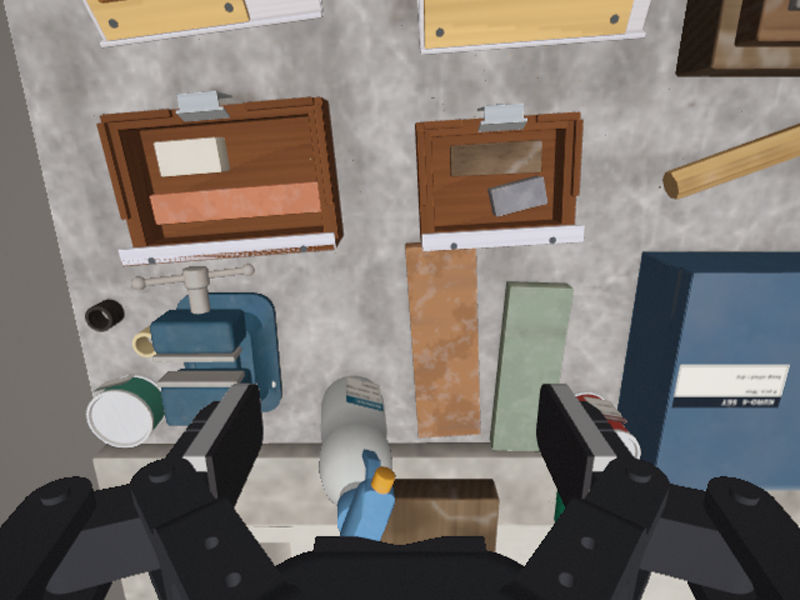

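Both boxes are fully visible. The large box has its strip from (120,255) to (338,240) and catch at (200,102). The small box has its strip from (422,243) to (584,233) and catch at (502,117). I'll back up for a view of both lids and make a magnified crop of the boxes.

Call:
move_arm:
  targets:
    - [[100, 0.065, 0, 0, 0], [100, 0.065, 0, 0, 0], [100, 0.065, 0, 0, 0], [100, 0.045, 0, 0, 0], [100, 0, 0, 0, 0]]

```text
time: 2.2
tool_pos: [0.4954, -0.0527, 0.3282]
tool_rot: [-0.0, -0.0, 1.0, 0.0]
contact_force: [0.5, -0.7, 0.1]
gripper_width: 0.999
grasp_force: 0.0
```

```bash
python3 - <<'E'
from plant import *; from h import *
import cv2,pickle
cv=pickle
c=get_calibration("wrist"); im=grab_frame("wrist")[:,:,::-1]; 
print(state()["tool_pos"],-c["R"].T@c["t"])
pickle.dump(c,open("c2.pkl","wb")); cv2.imwrite("pics/w2raw.png",im)
cv2.imwrite("pics/w2.png",cv2.resize(im,(800,600),interpolation=cv2.INTER_CUBIC))
a=cv2.imread("pics/w1raw.png")
A=a[70:215,75:275]; B=a[70:215,325:525-20]
cv2.imwrite("pics/box.png",cv2.resize(np.hstack([A,B[:,:180]]),None,fx=2.1,fy=2.1,interpolation=cv2.INTER_CUBIC))
E
```

```text
[ 0.49730244 -0.05292334  0.32859177] [ 0.41553275 -0.05299493  0.4451385 ]
```

View pics/w2.png

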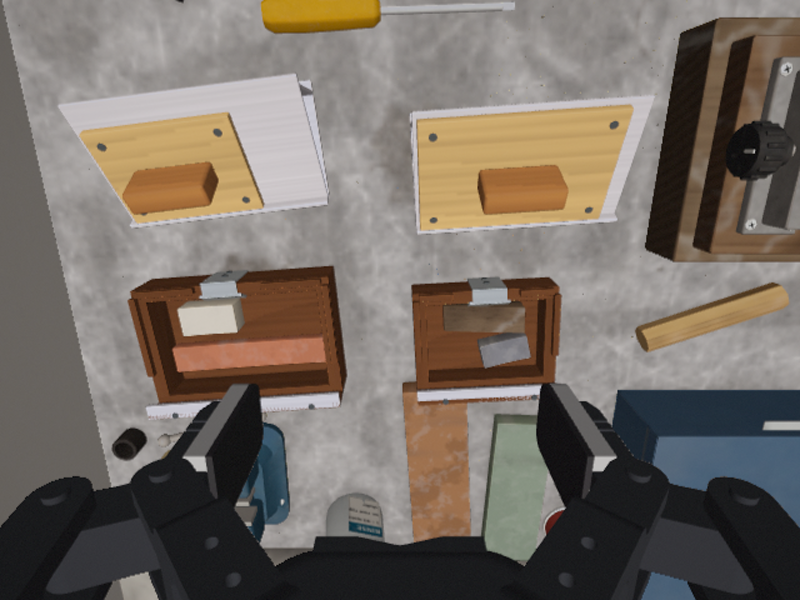

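View pics/box.png

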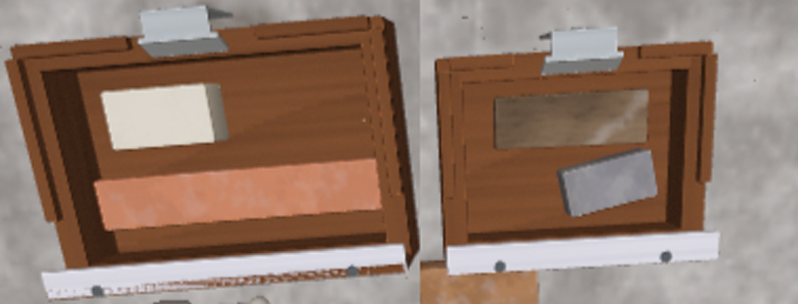

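The lid view shows the large lid with board corners ≈(418,108),(632,106),(604,219),(417,230) and bar ~(522,190). The small lid has corners (82,130),(230,112),(262,207),(133,222) and bar ~(172,188). The crop shows the strips, lips and catches clearly. Next I'll segment the lids and fit the poses.

```bash
cat > fit.py <<'E'
from h import *
import cv2,pickle
from scipy.optimize import least_squares
from scipy.spatial.transform import Rotation as Ro
c1,c2=[pickle.load(open(f"c{i}.pkl","rb")) for i in(1,2)]
# boxes: strip near lower corners (raw px, view 1), catch middle
for n,rim,kx,pts in(("L",.04,.05325,[(95,200.95),(267.9,187.1)]),("S",.032,.04525,[(337.9,188.1),(467.4,180.95)])):
    a,b=[ray(c1,p,rim+.017) for p in pts]
    d=(b-a)[:2]; w=np.linalg.norm(d); d/=w; yaw=np.arctan2(-d[0],d[1]); fx=np.array([np.cos(yaw),np.sin(yaw)]) # away dir
    mid=((a+b)/2)[:2]; seat=mid-fx*(kx-.008)
    print(n,"strip len",w.round(4),"yaw(away)",np.degrees(yaw).round(2),"keeper edge mid",mid.round(4),"seat",seat.round(4))
    # check: project lip line & catch & cheeks
    m={"lipL":(-kx,.03,.007),"lipR":(-kx,-.03,.007),"cheek+":(0,(.083 if n=="L" else .061),.007),"cheek-":(0,-(.083 if n=="L" else .061),.007)}
    for k,(X,Y,Z) in m.items():
        P=np.r_[seat+fx*X+np.array([-fx[1],fx[0]])*Y,rim+Z]; u=proj(c1,P)[0]
        off=(75,0) if n=="L" else (325-200,0)
        print("  ",k,"crop px",((u-[off[0],70])*2.1).round(0))
im=cv2.imread("pics/w2raw.png"); hsv=cv2.cvtColor(im,cv2.COLOR_BGR2HSV)
m=cv2.inRange(hsv,(8,70,100),(30,255,255)); m[180:]=0; m[:50]=0
cs,_=cv2.findContours(cv2.morphologyEx(m,cv2.MORPH_CLOSE,np.ones((5,5))),cv2.RETR_EXTERNAL,cv2.CHAIN_APPROX_NONE)
for q in sorted(cs,key=cv2.contourArea)[-2:]:
    h=cv2.approxPolyN(q.astype(np.float32),4,ensure_convex=True).reshape(4,2).astype(float)
    print("quad",(h*1.25).round(0).tolist())
    o=h[np.argsort(h[:,1])]; near=o[:2][np.argsort(o[:2,0])]; far=o[2:][np.argsort(o[2:,0])]
    H=np.vstack([near,far])
    n,lx,ly=("S",.088,.116) if h[:,0].mean()<250 else("L",.104,.160)
    loc=np.array([[-lx/2,-ly/2,.008],[-lx/2,ly/2,.008],[lx/2,-ly/2,.008],[lx/2,ly/2,.008]])
    R=lambda y:Ro.from_euler("z",y).as_matrix()@Ro.from_euler("y",30,degrees=True).as_matrix()
    s=least_squares(lambda p:(proj(c2,loc@R(p[3]).T+p[:3])-H).ravel(),[.45,-.05,.05,0])
    p=s.x; print(n,"underside centre",p[:3].round(4),"yaw",np.degrees(p[3]).round(2),"res px",np.abs(s.fun).max().round(2),"grip",(p[:3]+R(p[3])@[0,0,.032]).round(4),"low edge z",(p[2]-lx/4).round(4))
    bar=np.array([[a,b,.044] for a in(-.01,.01) for b in(-.032,.032)])
    print("  bar top px800",(proj(c2,bar@R(p[3]).T+p[:3])*1.25).round(0).tolist())
E
python3 fit.py
```

```text
L strip len 0.1802 yaw(away) 4.5 keeper edge mid [ 0.6441 -0.1981] seat [ 0.5989 -0.2017]
   lipL crop px [253.  42.]
   lipR crop px [126.  53.]
   cheek+ crop px [382. 150.]
   cheek- crop px [ 44. 179.]
S strip len 0.1345 yaw(away) 3.09 keeper edge mid [0.6361 0.0309] seat [0.5989 0.0289]
   lipL crop px [643.  61.]
   lipR crop px [517.  69.]
   cheek+ crop px [704. 155.]
   cheek- crop px [456. 169.]
quad [[265.0, 207.0], [137.0, 223.0], [76.0, 131.0], [228.0, 112.0]]
S underside centre [ 0.4376 -0.2335  0.0392] yaw 6.84 res px 0.53 grip [ 0.4535 -0.2316  0.0669] low edge z 0.0172
  bar top px800 [[118.0, 193.0], [202.0, 183.0], [132.0, 214.0], [212.0, 205.0]]
quad [[596.0, 224.0], [419.0, 224.0], [416.0, 119.0], [635.0, 104.0]]
L underside centre [0.4382 0.0407 0.0371] yaw 2.52 res px 3.94 grip [0.4542 0.0414 0.0648] low edge z 0.0111
  bar top px800 [[483.0, 191.0], [569.0, 187.0], [481.0, 212.0], [563.0, 209.0]]
```

```bash
cat > fit2.py <<'E'
from h import *
import cv2,pickle
from plant import get_calibration
from scipy.optimize import least_squares
from scipy.spatial.transform import Rotation as Ro
c2=pickle.load(open("c2.pkl","rb"))
c0=dict(get_calibration("wrist")); 
c0["R"]=np.array([[ 9.99996719e-01,-2.18089563e-04,-2.55242305e-03],[5.89564296e-04,-9.50030680e-01,3.12155987e-01],[-2.49295817e-03,-3.12156467e-01,-9.50027434e-01]]);c0["t"]=np.array([-0.62349983,-0.04097262,0.37979631])
R=lambda y:Ro.from_euler("z",y).as_matrix()@Ro.from_euler("y",30,degrees=True).as_matrix()
def mask(path,roi):
    im=cv2.imread(path); hsv=cv2.cvtColor(im,cv2.COLOR_BGR2HSV)
    m=cv2.inRange(hsv,(8,60,90),(32,255,255)); z=np.zeros_like(m); x0,y0,x1,y1=roi; z[y0:y1,x0:x1]=m[y0:y1,x0:x1]
    return cv2.morphologyEx(z,cv2.MORPH_CLOSE,np.ones((7,7)))
def contour(m):
    cs,_=cv2.findContours(m,cv2.RETR_EXTERNAL,cv2.CHAIN_APPROX_NONE); return max(cs,key=cv2.contourArea)
def sil(c,p,lx,ly):
    "model silhouette: hull of board and of bar, drawn at 4x"
    b=np.array([[x,y,z] for x in(-lx/2,lx/2) for y in(-ly/2,ly/2) for z in(0,.008)])
    g=np.array([[x,y,z] for x in(-.01,.01) for y in(-.032,.032) for z in(.008,.044)])
    return [cv2.convexHull((proj(c,v@R(p[3]).T+p[:3])).astype(np.float32)) for v in(b,g)]
def res(p,obs,lx,ly):
    r=[]
    for c,q in obs:
        hs=sil(c,p,lx,ly)
        r+=[max(cv2.pointPolygonTest(h,(float(x),float(y)),True) for h in hs) for x,y in q[::3,0]]
    return np.array(r)
for n,lx,ly,obs in(("S",.088,.116,[(c2,contour(mask("pics/w2raw.png",(40,60,240,185))))]),
                   ("L",.104,.160,[(c2,contour(mask("pics/w2raw.png",(320,60,530,190)))),(c0,contour(mask("pics/wrist0.png",(0,20,200,265))))]),
                   ("L only c2",.104,.160,[(c2,contour(mask("pics/w2raw.png",(320,60,530,190))))])):
    x0=[.438,-.2335 if n=="S" else .041,.038,.08]
    s=least_squares(res,x0,args=(obs,lx,ly),loss="soft_l1",f_scale=.7,diff_step=1e-3)
    p=s.x; r=res(p,obs,lx,ly)
    print(n,p[:3].round(4),"yaw",np.degrees(p[3]).round(2),"med|r|",np.median(abs(r)).round(2),"90%",np.percentile(abs(r),90).round(2),"grip",(p[:3]+R(p[3])@[0,0,.032]).round(4),"low z",(p[2]-lx/4).round(4))
E
python3 fit2.py
```

```text
S [ 0.4404 -0.2416  0.0231] yaw 6.7 med|r| 0.26 90% 0.49 grip [ 0.4563 -0.2397  0.0508] low z 0.0011
L [0.4396 0.0413 0.0353] yaw 3.84 med|r| 0.56 90% 1.92 grip [0.4556 0.0424 0.0631] low z 0.0093
L only c2 [0.4409 0.0429 0.0297] yaw 3.79 med|r| 0.33 90% 0.74 grip [0.4569 0.0439 0.0575] low z 0.0037
```

Both fits give consistent x and y. For z the stand geometry fixes it better: the low edge sits ≈14 mm up, so the grip point is at z≈0.066. The pinch runs along the bar's length (lid y), which centres y and keeps the 30° tilt. Going to the large lid.

Call:
move_arm:
  targets:
    - [[100, 0.0239, 0.0524, 0, 0], [100, 0.0239, 0.0524, 0, 0], [100, 0.0239, 0.0524, 0, 0], [100, 0, 0, 0.06, -0.6], [100, 0, 0, 0.06, 0]]

```text
time: 2.67
tool_pos: [0.4578, 0.0425, 0.259]
tool_rot: [0.004, -0.035, 0.999, -0.0]
contact_force: [0.7, -0.7, -1.4]
gripper_width: 0.998
grasp_force: 0.0
```

Call:
move_arm:
  targets:
    - [[100, 0, 0, 0.06, 0], [100, 0, 0, 0.06, 0], [100, 0, 0, 0.05, 0], [100, 0, 0, 0, 0]]

```text
time: 3.0
tool_pos: [0.4518, 0.0414, 0.1471]
tool_rot: [-0.006, -0.032, 0.999, 0.001]
contact_force: [-0.9, -0.0, -2.5]
gripper_width: 1.002
grasp_force: 0.0
```

```bash
python3 - <<'E'
from plant import *; from h import *
import cv2
w=grab_frame("wrist")[:,:,::-1]; s=grab_frame("side")[:,:,::-1]
cs=get_calibration("side"); u=proj(cs,[.455,.04,.07])[0]; print(u)
x,y=u.astype(int); x=max(x,110); k=s[y-85:y+75,x-110:x+90]
cv2.imwrite("pics/a1.png",np.hstack([cv2.resize(w,(400,300)),cv2.resize(k,(375,300),interpolation=cv2.INTER_CUBIC)]))
print(state()["tool_pos"],state()["contact_force"])
E
```

```text
[367.25768802 246.50480853]
[0.45587082 0.0408592  0.15395838] [-0.42019372  0.36931077  0.58193847]
```

View pics/a1.png

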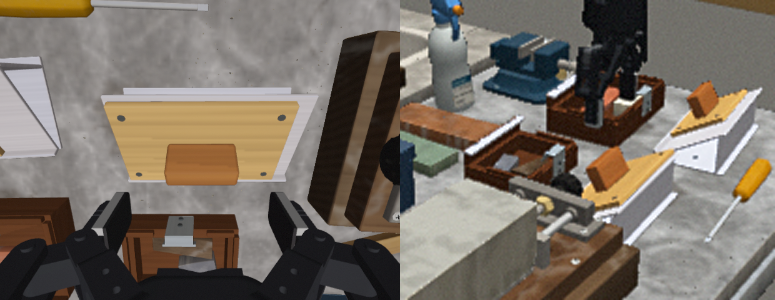

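The wrist view shows the bar (165–238 in the half-scale picture) centred between the fingers (128–272). Descending and closing.

Call:
move_arm:
  targets:
    - [[100, 0, 0, 0.05, 0], [100, 0, 0, 0.05, 0], [100, 0, 0, 0.02, 0], [100, 0, 0, 0.018, 0], [100, 0, 0, 0, 0]]

```text
time: 3.52
tool_pos: [0.4567, 0.0404, 0.0719]
tool_rot: [0.0, -0.032, 1.0, 0.0]
contact_force: [-0.8, -0.3, 0.2]
gripper_width: 1.001
grasp_force: 0.0
```

Call:
move_arm:
  targets:
    - [[0, 0, 0, 0, 0], [0, 0, 0, 0, 0], [0, 0, 0, 0, 0], [0, 0, 0, 0, 0], [0, 0, 0, 0, 0]]

```text
time: 3.93
tool_pos: [0.458, 0.0404, 0.0743]
tool_rot: [0.002, -0.031, 1.0, 0.0]
contact_force: [-0.9, 1.3, 4.9]
gripper_width: 0.739
grasp_force: 66.5
```

```bash
python3 - <<'E'
from plant import *; from h import *
import cv2
w=grab_frame("wrist")[:,:,::-1]; s=grab_frame("side")[:,:,::-1]
k=s[165:325,270:470]
cv2.imwrite("pics/a2.png",np.hstack([cv2.resize(w,(400,300)),cv2.resize(k,(375,300),interpolation=cv2.INTER_CUBIC)]))
t=state(); print(t["tool_pos"],t["contact_force"],t["gripper_width"],t["grasp_force"])
E
```

```text
[0.4579722  0.0404108  0.07434682] [-1.4731149   1.28317847  5.51298309] 0.7336872223976744 66.53172612190247
```

View pics/a2.png

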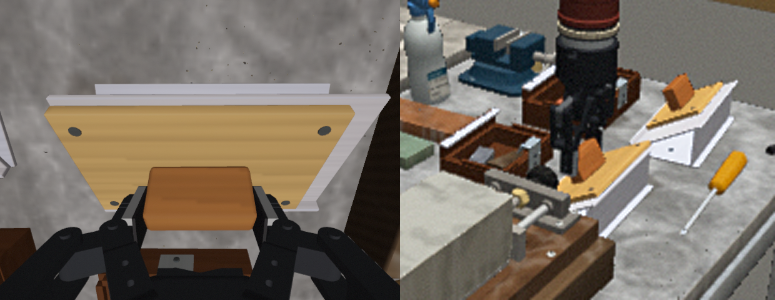

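The grasp holds (width 0.734, 66 N). The fingertips just touch the lid's top face and the tilt is kept. Lifting and carrying to the large box, stopping short of its strip.

Call:
move_arm:
  targets:
    - [[0, 0, 0, -0.01, 0], [0, 0, 0, -0.03, 0], [0, 0, 0, -0.05, 0], [0, 0, 0, -0.05, -0.17], [0, 0, 0, -0.02, 0]]

```text
time: 4.45
tool_pos: [0.4582, 0.0401, 0.1727]
tool_rot: [0.004, -0.04, 0.999, -0.001]
contact_force: [1.4, -0.1, -1.8]
gripper_width: 0.739
grasp_force: 66.5
```

Call:
move_arm:
  targets:
    - [[0, -0.0267, -0.0526, 0, 0], [0, -0.0267, -0.0526, 0, 0], [0, -0.0267, -0.0526, 0, 0], [0, -0.0267, -0.0526, 0, 0], [0, -0.0267, -0.0526, 0, 0]]

```text
time: 4.87
tool_pos: [0.5489, -0.112, 0.1671]
tool_rot: [-0.0, -0.04, 0.999, -0.0]
contact_force: [0.3, 0.3, -1.2]
gripper_width: 0.734
grasp_force: 66.5
```

Call:
move_arm:
  targets:
    - [[0, -0.0267, -0.0526, 0, 0], [0, -0.0267, -0.0526, 0, 0], [0, -0.0267, -0.0526, 0, 0], [0, 0, 0, 0, 0], [0, 0, 0, 0, 0]]

```text
time: 5.28
tool_pos: [0.6042, -0.2025, 0.1666]
tool_rot: [-0.001, -0.039, 0.999, 0.0]
contact_force: [-0.3, 0.7, -2.9]
gripper_width: 0.734
grasp_force: 66.8
```

```bash
python3 - <<'E'
from plant import *; from h import *
import cv2
w=grab_frame("wrist")[:,:,::-1]; s=grab_frame("side")[:,:,::-1]
u=proj(get_calibration("side"),[.606,-.2,.10])[0];print(u); x,y=u.astype(int); k=s[y-90:y+70,x-100:x+100]
cv2.imwrite("pics/a3.png",np.hstack([cv2.resize(w,(400,300)),cv2.resize(k,(375,300),interpolation=cv2.INTER_CUBIC)]))
t=state(); print(t["tool_pos"],t["tool_rot"],t["contact_force"],t["gripper_width"],t["grasp_force"])
E
```

```text
[365.03612579 191.25700621]
[ 0.60341314 -0.2004343   0.1667008 ] [-7.04903623e-04 -4.02040075e-02  9.99191112e-01  5.13347531e-04] [-0.02609451  0.59902086 -2.00992003] 0.7356262161098948 66.8383777141571
```

View pics/a3.png

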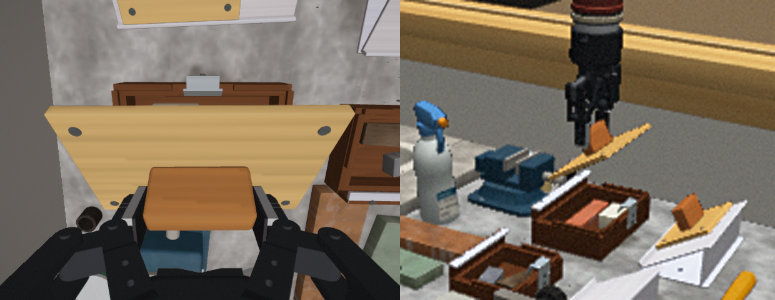

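The lid is held over the large box, still at 30°: near edge at row ~106 of the half-scale picture, the same as at the grasp. The box and strip lie ahead below. Now I'll fit the lid's pose relative to the tool numerically from the wrist image.

```bash
cat > held.py <<'E'
from plant import *; from h import *
import cv2,sys
from scipy.optimize import least_squares
from scipy.spatial.transform import Rotation as Ro
def held(lx,ly,guess_tilt=30):
    t=state(); c=get_calibration("wrist"); im=grab_frame("wrist")[:,:,::-1]
    hsv=cv2.cvtColor(im,cv2.COLOR_BGR2HSV); m=cv2.inRange(hsv,(8,60,90),(32,255,255))
    m=cv2.morphologyEx(m,cv2.MORPH_OPEN,np.ones((3,3)))
    n,lab=cv2.connectedComponents(m); k=lab[270:300,270:370]; k=np.bincount(k[k>0]).argmax(); m=(lab==k).astype(np.uint8)
    rows=np.where(m.any(1))[0]; r0=rows[0]
    L=[];Rr=[];T=[]
    for v in range(r0+12,min(r0+105,300),2):
        u=np.where(m[v])[0]; L.append((u[0],v)); Rr.append((u[-1]+1,v))
    for u in range(int(L[0][0])+15,int(Rr[0][0])-15,4): T.append((u,np.where(m[:,u])[0][0]))
    lin=lambda P:cv2.fitLine(np.array(P,np.float32),cv2.DIST_HUBER,0,.01,.01).ravel()
    l,r,tp=lin(L),lin(Rr),lin(T)
    X=lambda a,b:np.cross(np.cross([a[2],a[3],1],[a[2]+a[0]*50,a[3]+a[1]*50,1]),np.cross([b[2],b[3],1],[b[2]+b[0]*50,b[3]+b[1]*50,1]))
    h=lambda q:q[:2]/q[2]
    A,B=h(X(l,tp)),h(X(r,tp))
    at=lambda a,v:np.array([a[2]+a[0]/a[1]*(v-a[3]),v])
    v2=r0+95; C,D=at(l,v2),at(r,v2)
    # back-project: near-top corners A,B (world width ly) and points C,D on the side edges -> tilt
    ray_=lambda p:c["R"].T@np.array([(p[0]-c["cx"])/f(c),(p[1]-c["cy"])/f(c),1]); o=-c["R"].T@c["t"]
    def model(p):
        R=Ro.from_euler("z",p[3]).as_matrix()@Ro.from_euler("y",p[4]).as_matrix()
        Pa=np.array(p[:3]); y=R[:,1]*ly/2
        q=proj(c,[Pa-y,Pa+y,Pa-y+R[:,0]*p[5],Pa+y+R[:,0]*p[6]])
        return (q-[A,B,C,D]).ravel()
    tp_=t["tool_pos"]; yaw=np.arctan2(2*t["tool_rot"][1],-1*0+2*0+1e-9) if 0 else -2*t["tool_rot"][1]/t["tool_rot"][2]
    s=least_squares(model,[tp_[0]-.05,tp_[1],tp_[2],yaw,np.radians(guess_tilt),.05,.05])
    p=s.x; R=Ro.from_euler("z",p[3]).as_matrix()@Ro.from_euler("y",p[4]).as_matrix()
    g=p[:3]+R@[lx/2,0,.024]
    und=p[:3]+R@[lx/2,0,-.008]
    ft=p[:3]+R@[lx,0,0]; fb=p[:3]+R@[lx,0,-.008]
    print("tcp",tp_.round(4),"toolyaw",np.degrees(yaw).round(2),"lidyaw",np.degrees(p[3]).round(2),"tilt",np.degrees(p[4]).round(1),"err",abs(s.fun).max().round(2),"A,B",A.round(1),B.round(1))
    print("grip-tcp",(g-tp_).round(4),"near edge",p[:3].round(4),"far top",ft.round(4),"far bottom",fb.round(4),"F",t["contact_force"].round(1))
if __name__=="__main__": held(*map(float,sys.argv[1:]))
E
python3 held.py .104 .16
```

```text
tcp [ 0.6034 -0.2004  0.1667] toolyaw 4.61 lidyaw 4.28 tilt -86.1 err 0.06 A,B [215.9 136.2] [427.6 137.3]
grip-tcp [-0.0816 -0.0053 -0.1276] near edge [ 0.5422 -0.2042 -0.0144] far top [ 0.5492 -0.2036  0.0893] far bottom [ 0.5571 -0.203   0.0888] F [-0.   0.6 -2. ]
```

```bash
sed -i 's/(8,60,90),(32,255,255)/(14,60,150),(32,255,255)/; s/lab\[270:300,270:370\]/lab[185:250,250:390]/' held.py; python3 held.py .104 .16
```

```text
tcp [ 0.6034 -0.2     0.167 ] toolyaw 4.65 lidyaw 4.92 tilt 30.1 err 0.14 A,B [ 62.5 170.3] [576.8 167.8]
grip-tcp [-0.0056 -0.0007 -0.008 ] near edge [ 0.541  -0.2056  0.1643] far top [ 0.6306 -0.1979  0.1121] far bottom [ 0.6266 -0.1982  0.1052] F [ 0.3 -0.  -2.5]
```

```bash
python3 - <<'E'
s=open("held.py").read()
a=s.index("    X=lambda"); b=s.index("    tp_=t[")
s=s[:a]+'''    e=[np.where(m[v])[0] for v in range(int(r0)+4,int(r0)+9)]; uL=np.median([q[0] for q in e]); uR=np.median([q[-1] for q in e])+1
    dist=lambda a,p:(p[0]-a[2])*a[1]-(p[1]-a[3])*a[0]
    def model(p):
        R=Ro.from_euler("z",p[3]).as_matrix()@Ro.from_euler("y",p[4]).as_matrix()
        Pa=np.array(p[:3]); y=R[:,1]*ly/2; b=-.008*R[:,2]; F=R[:,0]*lx*.6
        q=proj(c,[Pa-y,Pa+y,Pa-y+F,Pa+y+F,Pa-y+b,Pa+y+b])
        return np.array([dist(l,q[0]),dist(r,q[1]),dist(l,q[2]),dist(r,q[3]),dist(tp,q[4]),dist(tp,q[5]),q[4][0]-uL,q[5][0]-uR])
'''+s[b:]
s=s.replace("r0+12,min","r0+28,min").replace(',.05,.05])','])').replace('"A,B",A.round(1),B.round(1)','"uL,uR,row",uL,uR,r0')
open("held.py","w").write(s)
E
python3 held.py .104 .16
```

```text
tcp [ 0.6034 -0.1998  0.1672] toolyaw 4.67 lidyaw 4.95 tilt 31.1 err 2.7 uL,uR,row 77.0 563.0 168
grip-tcp [-0.0008 -0.0002 -0.0105] near edge [ 0.5459 -0.205   0.163 ] far top [ 0.6346 -0.1973  0.1092] far bottom [ 0.6305 -0.1977  0.1024] F [ 0.1  0.7 -2.3]
```

Lid in hand: tilt ≈31°, grip point 10.5 mm below the TCP, far edge 17 mm short of the stop wall. Lowering to feel the rim.

Call:
move_arm:
  targets:
    - [[0, 0, -0.0025, 0.05, 0], [0, 0, 0, 0.03, 0], [0, 0, 0, 0.014, 0], [0, 0, 0, 0.002, 0], [0, 0, 0, 0, 0]]

```text
time: 5.95
tool_pos: [0.6039, -0.2019, 0.1098]
tool_rot: [-0.0, -0.041, 0.999, 0.0]
contact_force: [-0.4, -0.1, -1.9]
gripper_width: 0.738
grasp_force: 66.8
```

Call:
move_arm:
  targets:
    - [[0, 0, 0, 0.0025, 0], [0, 0, 0, 0, 0]]

```text
time: 6.12
tool_pos: [0.6051, -0.2028, 0.1101]
tool_rot: [0.001, -0.04, 0.999, -0.001]
contact_force: [0.6, 0.9, -1.7]
gripper_width: 0.735
grasp_force: 66.8
```

Call:
move_arm:
  targets:
    - [[0, 0, 0, 0.0025, 0], [0, 0, 0, 0, 0]]

```text
time: 6.28
tool_pos: [0.6046, -0.2027, 0.1077]
tool_rot: [0.001, -0.04, 0.999, -0.0]
contact_force: [-0.1, -0.2, -2.4]
gripper_width: 0.737
grasp_force: 66.8
```

Call:
move_arm:
  targets:
    - [[0, 0, 0, 0.0025, 0], [0, 0, 0, 0, 0]]

```text
time: 6.45
tool_pos: [0.6042, -0.2025, 0.1054]
tool_rot: [0.0, -0.04, 0.999, -0.0]
contact_force: [0.3, -0.4, -1.6]
gripper_width: 0.736
grasp_force: 66.8
```

Call:
move_arm:
  targets:
    - [[0, 0, 0, 0.0025, 0], [0, 0, 0, 0, 0]]

```text
time: 6.62
tool_pos: [0.604, -0.2025, 0.1035]
tool_rot: [-0.0, -0.04, 0.999, 0.0]
contact_force: [-0.4, 0.5, -1.8]
gripper_width: 0.737
grasp_force: 66.8
```

Call:
move_arm:
  targets:
    - [[0, 0, 0, 0.0025, 0], [0, 0, 0, 0, 0]]

```text
time: 6.78
tool_pos: [0.6042, -0.2026, 0.1022]
tool_rot: [0.0, -0.04, 0.999, -0.0]
contact_force: [0.2, 0.2, -0.9]
gripper_width: 0.735
grasp_force: 67.0
```

Call:
move_arm:
  targets:
    - [[0, 0, 0, 0.0025, 0], [0, 0, 0, 0, 0]]

```text
time: 6.95
tool_pos: [0.6044, -0.2026, 0.1017]
tool_rot: [0.0, -0.04, 0.999, -0.0]
contact_force: [-2.2, 1.9, 2.1]
gripper_width: 0.74
grasp_force: 67.3
```

Call:
move_arm:
  targets:
    - [[0, 0, 0, 0.0025, 0], [0, 0, 0, 0, 0]]

```text
time: 7.12
tool_pos: [0.6047, -0.2027, 0.1013]
tool_rot: [0.0, -0.04, 0.999, -0.0]
contact_force: [-4.5, 2.1, 7.9]
gripper_width: 0.742
grasp_force: 67.9
```

Rim found at TCP z≈0.102. Raise about 1 mm clear, then slide forward under the strip.

Call:
move_arm:
  targets:
    - [[0, 0, 0, -0.007, 0], [0, -0.006, 0, 0, 0], [0, -0.006, 0, 0, 0], [0, -0.006, 0, 0, 0], [0, 0, 0, 0, 0]]

```text
time: 7.53
tool_pos: [0.6154, -0.2015, 0.1031]
tool_rot: [-0.0, -0.04, 0.999, 0.0]
contact_force: [0.5, 0.6, -1.9]
gripper_width: 0.733
grasp_force: 66.8
```

```bash
python3 held.py .104 .16
```

```text
tcp [ 0.6154 -0.2015  0.1031] toolyaw 4.64 lidyaw 4.91 tilt 31.4 err 2.96 uL,uR,row 76.0 564.0 168
grip-tcp [-0.0009 -0.0003 -0.0105] near edge [ 0.5578 -0.2066  0.0992] far top [ 0.6463 -0.199   0.045 ] far bottom [ 0.6421 -0.1994  0.0382] F [ 0.5  0.6 -1.9]
```

Call:
move_arm:
  targets:
    - [[0, -0.004, 0, 0, 0], [0, 0, 0, 0, 0]]

```text
time: 7.75
tool_pos: [0.6175, -0.2014, 0.1033]
tool_rot: [-0.0, -0.04, 0.999, 0.0]
contact_force: [-0.5, -0.6, -1.8]
gripper_width: 0.734
grasp_force: 66.8
```

Call:
move_arm:
  targets:
    - [[0, -0.004, 0, 0, 0], [0, 0, 0, 0, 0]]

```text
time: 7.92
tool_pos: [0.6189, -0.2013, 0.1032]
tool_rot: [-0.001, -0.04, 0.999, 0.0]
contact_force: [-3.4, 0.0, -0.7]
gripper_width: 0.74
grasp_force: 66.9
```

Call:
move_arm:
  targets:
    - [[0, -0.003, 0, 0, 0], [0, 0, 0, 0, 0]]

```text
time: 8.08
tool_pos: [0.6195, -0.2012, 0.103]
tool_rot: [-0.003, -0.04, 0.999, 0.0]
contact_force: [-7.4, -0.2, 1.7]
gripper_width: 0.738
grasp_force: 67.2
```

Call:
move_arm:
  targets:
    - [[0, -0.003, 0, 0, 0], [0, 0, 0, 0, 0]]

```text
time: 8.25
tool_pos: [0.62, -0.2012, 0.103]
tool_rot: [-0.005, -0.04, 0.999, 0.001]
contact_force: [-12.3, 1.1, 4.9]
gripper_width: 0.735
grasp_force: 67.6
```

Firm wall contact, so the edge is tucked. Now swing down along the arc (back and down), checking the tilt.

Call:
move_arm:
  targets:
    - [[0, 0.0015, 0, 0.004, 0], [0, 0.002, 0, 0.004, 0], [0, 0, 0, 0, 0]]

```text
time: 8.5
tool_pos: [0.6195, -0.2013, 0.1025]
tool_rot: [-0.003, -0.04, 0.999, 0.001]
contact_force: [-17.1, 4.1, 18.3]
gripper_width: 0.736
grasp_force: 69.4
```

Call:
move_arm:
  targets:
    - [[0, 0.0035, 0, 0.0026, 0], [0, 0.0033, 0, 0.0026, 0], [0, 0, 0, 0, 0]]

```text
time: 8.75
tool_pos: [0.6185, -0.2014, 0.102]
tool_rot: [0.001, -0.04, 0.999, 0.0]
contact_force: [-12.5, 6.6, 22.7]
gripper_width: 0.734
grasp_force: 69.8
```

```bash
python3 held.py .104 .16 20
```

```text
tcp [ 0.6185 -0.2014  0.102 ] toolyaw 4.56 lidyaw 4.58 tilt 31.1 err 3.02 uL,uR,row 76.0 564.0 168
grip-tcp [-0.0009 -0.0005 -0.0104] near edge [ 0.5609 -0.2064  0.098 ] far top [ 0.6496 -0.1993  0.0442] far bottom [ 0.6455 -0.1996  0.0373] F [-12.5   6.6  22.7]
```

The lid hasn't rotated: my forward push is cancelling the downward moment. Easing the forward command back.

Call:
move_arm:
  targets:
    - [[0, 0.004, 0, 0, 0], [0, 0.004, 0, 0, 0], [0, 0, 0, 0, 0]]

```text
time: 9.05
tool_pos: [0.6169, -0.2018, 0.1016]
tool_rot: [0.006, -0.04, 0.999, -0.0]
contact_force: [1.5, 5.4, 12.3]
gripper_width: 0.732
grasp_force: 68.7
```

```bash
python3 held.py .104 .16 25
```

```text
tcp [ 0.6169 -0.2018  0.1016] toolyaw 4.6 lidyaw 4.92 tilt 30.0 err 2.96 uL,uR,row 78.0 563.0 168
grip-tcp [-0.0007 -0.0002 -0.0105] near edge [ 0.5594 -0.2069  0.0963] far top [ 0.6491 -0.1992  0.0443] far bottom [ 0.6451 -0.1995  0.0374] F [ 1.5  5.4 12.3]
```

Call:
move_arm:
  targets:
    - [[0, 0, 0, 0.004, 0], [0, 0, 0, 0, 0]]

```text
time: 9.27
tool_pos: [0.6171, -0.2018, 0.1015]
tool_rot: [0.006, -0.04, 0.999, -0.0]
contact_force: [-5.4, 7.1, 22.4]
gripper_width: 0.739
grasp_force: 69.9
```

Call:
move_arm:
  targets:
    - [[0, 0, 0, 0.004, 0], [0, 0, 0, 0, 0]]

```text
time: 9.43
tool_pos: [0.6172, -0.2019, 0.1015]
tool_rot: [0.005, -0.04, 0.999, -0.0]
contact_force: [-11.3, 8.8, 34.0]
gripper_width: 0.737
grasp_force: 71.2
```

```bash
python3 held.py .104 .16 25
```

```text
tcp [ 0.6172 -0.2019  0.1015] toolyaw 4.62 lidyaw 4.89 tilt 30.2 err 3.24 uL,uR,row 77.0 564.0 168
grip-tcp [-0.0009 -0.0002 -0.0103] near edge [ 0.5595 -0.207   0.0966] far top [ 0.649  -0.1993  0.0442] far bottom [ 0.645  -0.1997  0.0373] F [-11.3   8.8  34. ]
```

The pad's torsional friction is high. I'll ease the preload and test whether a smaller closing command lowers the grip force.

Call:
move_arm:
  targets:
    - [[0, 0, 0, -0.007, 0], [0, 0, 0, -0.007, 0], [50, 0, 0, 0, 0], [60, 0, 0, 0, 0]]

```text
time: 9.82
tool_pos: [0.6137, -0.2024, 0.101]
tool_rot: [0.002, -0.041, 0.999, -0.001]
contact_force: [-0.9, 1.7, 7.3]
gripper_width: 0.736
grasp_force: 68.1
```

Call:
move_arm:
  targets:
    - [[68, 0, 0, 0, 0], [68, 0, 0, 0, 0]]

```text
time: 9.98
tool_pos: [0.6138, -0.2024, 0.101]
tool_rot: [0.002, -0.04, 0.999, -0.001]
contact_force: [-0.7, 1.8, 8.1]
gripper_width: 0.739
grasp_force: 68.1
```

```bash
python3 held.py .104 .16 25
```

```text
tcp [ 0.6138 -0.2024  0.101 ] toolyaw 4.64 lidyaw 4.97 tilt 30.8 err 3.38 uL,uR,row 77.0 564.0 168
grip-tcp [-0.0009 -0.0003 -0.0104] near edge [ 0.5562 -0.2076  0.0967] far top [ 0.6451 -0.1999  0.0433] far bottom [ 0.641  -0.2002  0.0365] F [-0.7  1.8  8.1]
```

Call:
move_arm:
  targets:
    - [[71, 0, 0, 0, 0], [71, 0, 0, 0, 0]]

```text
time: 10.2
tool_pos: [0.6138, -0.2024, 0.101]
tool_rot: [0.002, -0.04, 0.999, -0.001]
contact_force: [-0.8, 2.1, 8.1]
gripper_width: 0.736
grasp_force: 68.1
```

Call:
move_arm:
  targets:
    - [[72.5, 0, 0, 0, 0]]

```text
time: 10.28
tool_pos: [0.6138, -0.2024, 0.101]
tool_rot: [0.002, -0.04, 0.999, -0.001]
contact_force: [-0.2, 2.2, 7.5]
gripper_width: 0.735
grasp_force: 68.1
```

Grip force stays fixed, so the rotation must come from a larger downward force with no forward component. Re-tuck the far edge first, since it slid back 5 mm.

Call:
move_arm:
  targets:
    - [[0, 0, 0, -0.006, 0], [0, -0.006, 0, 0, 0], [0, -0.006, 0, 0, 0], [0, -0.004, 0, 0, 0], [0, 0, 0, 0, 0]]

```text
time: 10.7
tool_pos: [0.6185, -0.2012, 0.1024]
tool_rot: [-0.006, -0.04, 0.999, 0.001]
contact_force: [-14.5, 1.1, 11.7]
gripper_width: 0.736
grasp_force: 68.6
```

Call:
move_arm:
  targets:
    - [[0, 0.003, 0, 0.006, 0], [0, 0.003, 0, 0.006, 0], [0, 0, 0, 0, 0]]

```text
time: 10.95
tool_pos: [0.6175, -0.2015, 0.1015]
tool_rot: [-0.003, -0.04, 0.999, 0.0]
contact_force: [-20.5, 6.9, 31.5]
gripper_width: 0.733
grasp_force: 70.9
```

Call:
move_arm:
  targets:
    - [[0, 0.005, 0, 0.006, 0], [0, 0, 0, 0, 0]]

```text
time: 11.12
tool_pos: [0.6164, -0.2019, 0.1003]
tool_rot: [-0.0, -0.041, 0.999, -0.001]
contact_force: [-20.0, 10.1, 36.5]
gripper_width: 0.734
grasp_force: 71.7
```

Call:
move_arm:
  targets:
    - [[0, 0.005, 0, 0, 0], [0, 0.005, 0, 0.002, 0], [0, 0, 0, 0, 0]]

```text
time: 11.37
tool_pos: [0.6132, -0.2027, 0.098]
tool_rot: [0.004, -0.041, 0.999, -0.002]
contact_force: [-6.5, 7.5, 24.3]
gripper_width: 0.738
grasp_force: 71.1
```

```bash
python3 held.py .104 .16 25
```

```text
tcp [ 0.6132 -0.2027  0.098 ] toolyaw 4.73 lidyaw 5.04 tilt 28.9 err 3.35 uL,uR,row 78.0 559.0 167
grip-tcp [-0.0006 -0.0012 -0.0101] near edge [ 0.5557 -0.2089  0.092 ] far top [ 0.6464 -0.2009  0.0418] far bottom [ 0.6425 -0.2013  0.0348] F [-6.5  7.5 24.3]
```

Call:
move_arm:
  targets:
    - [[0, 0.004, 0, 0.005, 0], [0, 0.004, 0, 0.005, 0], [0, 0, 0, 0, 0]]

```text
time: 11.67
tool_pos: [0.6069, -0.2029, 0.0912]
tool_rot: [0.002, -0.041, 0.999, -0.001]
contact_force: [-11.8, 7.8, 28.2]
gripper_width: 0.739
grasp_force: 77.6
```

```bash
python3 held.py .104 .16 25
```

```text
tcp [ 0.6069 -0.2029  0.0912] toolyaw 4.75 lidyaw 5.41 tilt 21.8 err 5.56 uL,uR,row 90.0 547.0 167
grip-tcp [-0.0002 -0.0017 -0.0089] near edge [ 0.5497 -0.21    0.0792] far top [ 0.6459 -0.2009  0.0406] far bottom [ 0.6429 -0.2011  0.0332] F [-11.8   7.8  28.2]
```

Call:
move_arm:
  targets:
    - [[0, 0.004, 0, 0.005, 0], [0, 0.004, 0, 0.005, 0], [0, 0, 0, 0, 0]]

```text
time: 11.97
tool_pos: [0.6031, -0.2033, 0.0862]
tool_rot: [0.003, -0.042, 0.999, -0.002]
contact_force: [-10.9, 9.5, 28.7]
gripper_width: 0.733
grasp_force: 84.1
```

```bash
python3 held.py .104 .16 25
```

```text
tcp [ 0.6031 -0.2033  0.0862] toolyaw 4.81 lidyaw 5.3 tilt 17.7 err 6.47 uL,uR,row 90.0 540.0 170
grip-tcp [ 0.0002 -0.0027 -0.008 ] near edge [ 0.5468 -0.2112  0.0711] far top [ 0.6454 -0.2021  0.0395] far bottom [ 0.643  -0.2023  0.0319] F [-10.9   9.5  28.7]
```

```bash
python3 - <<'E'
s=open("held.py").read()
s=s.replace('Ro.from_euler("y",p[4]).as_matrix()','Ro.from_euler("y",p[4]).as_matrix()@Ro.from_euler("x",p[5]).as_matrix()').replace("np.radians(guess_tilt)])","np.radians(guess_tilt),0])").replace('"err"','"roll",np.degrees(p[5]).round(1),"err"')
s=s.replace('    print("grip-tcp"','    print("res",s.fun.round(1),"far corners z",(ft[2]-R[2,1]*ly/2).round(4),(ft[2]+R[2,1]*ly/2).round(4),"top ends",T[0],T[-1])\n    print("grip-tcp"')
open("held.py","w").write(s)
E
python3 held.py .104 .16 20
python3 - <<'E'
from plant import *
t=state();print(t["ft_torque"],t["joint_pos"])
E
```

```text
tcp [ 0.6031 -0.2032  0.0862] toolyaw 4.82 lidyaw 3.7 tilt 17.8 roll -4.3 err 5.66 uL,uR,row 90.0 540.0 170
res [-2.7 -5.4  0.3 -0.2  1.1  1.8  2.7 -5.7] far corners z 0.0453 0.0339 top ends (106, np.int64(175)) (514, np.int64(170))
grip-tcp [-0.0001  0.0014 -0.0079] near edge [ 0.5464 -0.2073  0.0713] far top [ 0.6452 -0.2009  0.0396] far bottom [ 0.6429 -0.2016  0.032 ] F [-10.1  10.2  29.4]
[-0.00735113  0.92551079  0.61350989] [-4.41840564e-01  2.31651823e-01  1.71394881e+00 -9.70965209e-05
  1.18930184e+00 -2.09653197e+00]
```

```bash
python3 - <<'E'
from plant import *; from h import *
import cv2
w=grab_frame("wrist")[:,:,::-1]; o=[]
for n in("side","scene"):
    s=grab_frame(n)[:,:,::-1]; x,y=proj(get_calibration(n),[.6,-.2,.06])[0].astype(int); print(n,x,y)
    o.append(cv2.resize(s[max(y-40,0):y+50,x-60:x+60],(400,300),interpolation=cv2.INTER_CUBIC))
top=np.hstack(o); bot=cv2.resize(w[100:325,40:640],(800,300),interpolation=cv2.INTER_CUBIC)
cv2.imwrite("pics/a4.png",np.vstack([top,bot]))
E
```

```text
side 366 204
scene 199 274
```

View pics/a4.png

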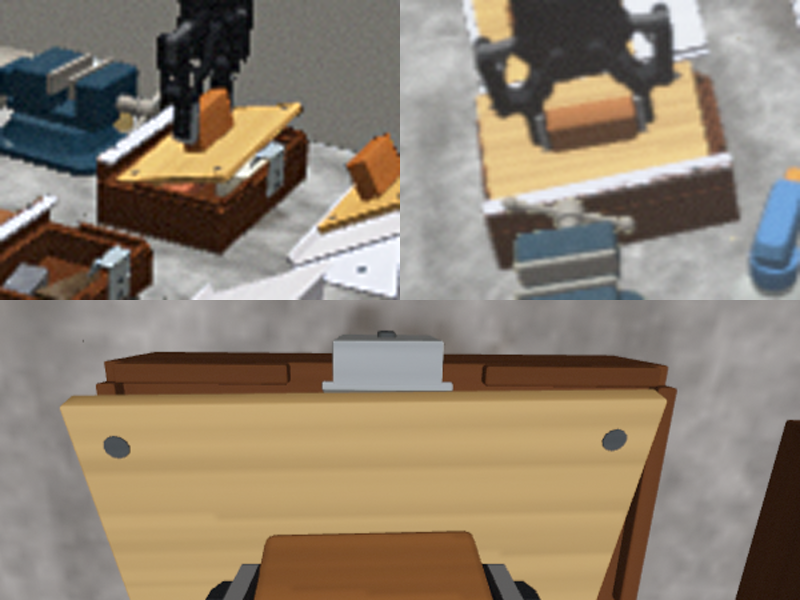

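The picture shows the lid shifted to the robot's right of the box. The catch centre is at 388 and the lid's near-edge centre at 363 (bottom panel). In the scene panel the lid's left edge is flush with the strip's left end, so the lid rests on the right cheek. I'll measure that offset.

```bash
python3 - <<'E'
from plant import *; from h import *
import pickle
c=get_calibration("wrist"); r=lambda x,y:(40+x/1.3333,100+(y-300)/1.3333)
for n,p,z in[("catch foot L",(323,388),.05),("catch foot R",(452,388),.05),("catch top L",(334,340),.062),("catch top R",(442,340),.062),("lip outer L",(107,362),.047),("lip outer R",(666,368),.047),("lipgap L",(289,365),.047),("lipgap R",(485,365),.047)]: print(n,ray(c,r(*p),z).round(4))
c1=pickle.load(open("c1.pkl","rb"))
for n,p in[("v1 foot L",(143,53)),("foot R",(228,47)),("top L",(140,10)),("top R",(207,6))]:
    print(n,ray(c1,(75+p[0]/2.1,70+p[1]/2.1),.05 if "foot" in n else .062).round(4))
s=get_calibration("scene")
q=lambda x,y:(199-60+(x-400)*.3,274-40+y*.3)
for n,p,z in[("strip L",(485,205),.062),("strip R",(732,160),.062),("lid farL",(486,195),.05),("lid farR",(708,160),.05),("lid nearL",(477,98),.085),("lid nearR",(692,65),.085)]: print(n,ray(s,q(*p),z).round(4))
E
```

```text
catch foot L [ 0.5458 -0.2234  0.05  ]
catch foot R [ 0.5425 -0.1853  0.05  ]
catch top L [ 0.531  -0.2201  0.062 ]
catch top R [ 0.5286 -0.1915  0.062 ]
lip outer L [ 0.544  -0.2885  0.047 ]
lip outer R [ 0.5317 -0.122   0.047 ]
lipgap L [ 0.5403 -0.2342  0.047 ]
lipgap R [ 0.5353 -0.1759  0.047 ]
v1 foot L [ 0.5482 -0.2263  0.05  ]
foot R [ 0.5456 -0.1868  0.05  ]
top L [ 0.5308 -0.2199  0.062 ]
top R [ 0.5292 -0.1901  0.062 ]
strip L [ 0.6546 -0.2833  0.062 ]
strip R [ 0.646 -0.107  0.062]
lid farL [ 0.6339 -0.2849  0.05  ]
lid farR [ 0.6313 -0.1246  0.05  ]
lid nearL [ 0.5688 -0.285   0.085 ]
lid nearR [ 0.5655 -0.1273  0.085 ]
```

The catch and strip re-measurement puts the box centre line ~2 mm more to +y, with the lid ~4–5 mm to the right. Lift off (keeping the ~18° tilt) and re-measure.

Call:
move_arm:
  targets:
    - [[0, 0.004, 0, -0.015, 0], [0, 0.004, 0, -0.02, 0], [0, 0, 0, -0.02, 0], [0, 0, 0, 0, 0], [0, 0, 0, 0, 0]]

```text
time: 12.63
tool_pos: [0.5951, -0.2035, 0.112]
tool_rot: [0.0, -0.04, 0.999, -0.0]
contact_force: [-0.5, 0.1, -2.5]
gripper_width: 0.738
grasp_force: 77.6
```

```bash
python3 held.py .104 .16 20
```

```text
tcp [ 0.5951 -0.2035  0.112 ] toolyaw 4.6 lidyaw 3.69 tilt 19.3 roll -3.6 err 6.07 uL,uR,row 91.0 543.0 170
res [-1.5 -5.7  0.4 -0.4  0.7  1.9  1.3 -6.1] far corners z 0.0688 0.0593 top ends (104, np.int64(175)) (516, np.int64(171))
grip-tcp [ 0.0002  0.0014 -0.0082] near edge [ 0.5386 -0.2073  0.0984] far top [ 0.6366 -0.2009  0.064 ] far bottom [ 0.634  -0.2016  0.0565] F [-0.5  0.1 -2.5]
```

Unloaded, the lid sits rolled ~3° with its right side up from riding on the cheek, and it is ~5 mm off laterally. Shift +y 4.8 mm, trim yaw, then feel down again.

Call:
move_arm:
  targets:
    - [[0, 0, 0.008, 0, -0.12], [0, 0, 0, 0.012, 0], [0, 0, 0, 0.009, 0], [0, 0, 0, 0, 0], [0, 0, 0, 0, 0]]

```text
time: 13.1
tool_pos: [0.5938, -0.1981, 0.0977]
tool_rot: [-0.001, -0.047, 0.999, 0.001]
contact_force: [0.0, 0.8, -2.0]
gripper_width: 0.736
grasp_force: 77.5
```

Call:
move_arm:
  targets:
    - [[0, 0, 0, 0.003, 0], [0, 0, 0, 0, 0]]

```text
time: 13.27
tool_pos: [0.5946, -0.1985, 0.0972]
tool_rot: [-0.0, -0.047, 0.999, 0.0]
contact_force: [0.2, -0.0, -2.2]
gripper_width: 0.739
grasp_force: 77.5
```

Call:
move_arm:
  targets:
    - [[0, 0, 0, 0.003, 0], [0, 0, 0, 0, 0]]

```text
time: 13.43
tool_pos: [0.5946, -0.1985, 0.0956]
tool_rot: [-0.0, -0.047, 0.999, 0.0]
contact_force: [-0.7, 0.7, -1.7]
gripper_width: 0.739
grasp_force: 77.5
```

Call:
move_arm:
  targets:
    - [[0, 0, 0, 0.003, 0], [0, 0, 0, 0, 0]]

```text
time: 13.6
tool_pos: [0.5948, -0.1986, 0.0944]
tool_rot: [0.0, -0.047, 0.999, -0.0]
contact_force: [-0.9, -0.6, 0.6]
gripper_width: 0.736
grasp_force: 77.4
```

```bash
cat > lat.py <<'E'
from plant import *; from h import *
import cv2,sys
def lat(zs,seat,yaw):
    c=get_calibration("scene"); im=grab_frame("scene")[:,:,::-1]; hsv=cv2.cvtColor(im,cv2.COLOR_BGR2HSV).astype(int)
    x,y=proj(c,[seat[0]+.03,seat[1],.06])[0].astype(int)
    fx=np.array([np.cos(yaw),np.sin(yaw)]); fy=np.array([-fx[1],fx[0]])
    out={"wood":{}, "white":{}}
    for v in range(y-45,y+45):
        for u in range(max(x-70,0),x+70):
            h,s,V=hsv[v,u]; k="wood" if 10<h<32 and s>60 and V>150 else "white" if s<35 and V>195 else None
            if k:
                P=ray(c,(u,v),zs)[:2]-seat; b=int(np.floor(P@fx/.004)); out[k].setdefault(b,[]).append(P@fy)
    for k in out:
        for b in sorted(out[k]):
            if 4<=b<=16 and len(out[k][b])>15: print(k,"x'",b*4,"mm y'",round(min(out[k][b])*1e3,1),round(max(out[k][b])*1e3,1),"mid",round((min(out[k][b])+max(out[k][b]))*500,1))
if __name__=="__main__":
    a=list(map(float,sys.argv[1:])); lat(a[0],np.array(a[1:3]),np.radians(a[3]))
E
python3 lat.py .058 .599 -.2005 4.8; python3 held.py .104 .16 20
```

```text
wood x' 16 mm y' -79.6 79.0 mid -0.3
wood x' 20 mm y' -79.9 80.8 mid 0.5
wood x' 24 mm y' -80.1 80.2 mid 0.0
wood x' 28 mm y' -78.1 79.1 mid 0.5
wood x' 32 mm y' -78.6 78.6 mid -0.0
wood x' 36 mm y' -76.3 80.4 mid 2.0
white x' 40 mm y' -90.9 141.8 mid 25.4
white x' 44 mm y' -88.9 143.5 mid 27.3
white x' 48 mm y' -89.1 145.2 mid 28.0
tcp [ 0.5948 -0.1986  0.0944] toolyaw 5.35 lidyaw 4.38 tilt 19.2 roll -3.9 err 5.91 uL,uR,row 90.0 543.0 170
res [-1.9 -5.6  0.4 -0.3  0.9  1.9  1.8 -5.9] far corners z 0.0518 0.0417 top ends (104, np.int64(175)) (516, np.int64(170))
grip-tcp [-0.0001  0.0015 -0.008 ] near edge [ 0.5381 -0.203   0.0809] far top [ 0.636  -0.1955  0.0467] far bottom [ 0.6334 -0.1962  0.0392] F [-1.2 -0.3  0.5]
```

Now the lid is centred: lid mid y' ≈ 0.2 mm, strip's left end −89.5 of ±90. Raise ~1 mm and slide under the strip.

Call:
move_arm:
  targets:
    - [[0, 0, 0, -0.004, 0], [0, -0.007, 0, 0, 0], [0, -0.007, 0, 0, 0], [0, -0.006, 0, 0, 0], [0, 0, 0, 0, 0]]

```text
time: 14.12
tool_pos: [0.6071, -0.1972, 0.0961]
tool_rot: [-0.0, -0.047, 0.999, 0.0]
contact_force: [-0.7, -0.5, -2.3]
gripper_width: 0.74
grasp_force: 77.4
```

Call:
move_arm:
  targets:
    - [[0, -0.004, 0, 0, 0], [0, 0, 0, 0, 0]]

```text
time: 14.28
tool_pos: [0.6079, -0.1971, 0.0957]
tool_rot: [-0.002, -0.046, 0.999, 0.0]
contact_force: [-4.2, -0.5, -0.9]
gripper_width: 0.736
grasp_force: 77.7
```

Call:
move_arm:
  targets:
    - [[0, -0.003, 0, 0, 0], [0, 0, 0, 0, 0]]

```text
time: 14.45
tool_pos: [0.6084, -0.197, 0.0955]
tool_rot: [-0.004, -0.046, 0.999, 0.0]
contact_force: [-9.6, -0.4, 1.9]
gripper_width: 0.736
grasp_force: 78.0
```

```bash
python3 lat.py .058 .599 -.2005 4.8; python3 held.py .104 .16 20
```

```text
wood x' 16 mm y' -79.6 81.3 mid 0.9
wood x' 20 mm y' -79.9 80.8 mid 0.5
wood x' 24 mm y' -80.1 80.2 mid 0.0
wood x' 28 mm y' -78.1 79.1 mid 0.5
wood x' 32 mm y' -78.6 80.9 mid 1.1
wood x' 36 mm y' -76.3 80.4 mid 2.0
white x' 40 mm y' -90.9 141.8 mid 25.4
white x' 44 mm y' -88.9 143.5 mid 27.3
white x' 48 mm y' -89.1 145.2 mid 28.0
tcp [ 0.6083 -0.197   0.0954] toolyaw 5.26 lidyaw 4.11 tilt 19.2 roll -4.7 err 5.59 uL,uR,row 94.0 543.0 168
res [ 0.2 -5.2  0.6 -0.5  0.1  1.6 -0.5 -5.6] far corners z 0.0541 0.0417 top ends (103, np.int64(174)) (519, np.int64(168))
grip-tcp [-0.0006  0.0028 -0.0079] near edge [ 0.551  -0.2003  0.0821] far top [ 0.649  -0.1932  0.0479] far bottom [ 0.6465 -0.1941  0.0404] F [-10.1  -0.1   1.4]
```

Wall contact at x≈0.6075 as predicted, with no side force. Swinging down, backing off as I press.

Call:
move_arm:
  targets:
    - [[0, 0.004, 0.0005, 0.004, 0], [0, 0.004, 0.0005, 0.004, 0], [0, 0.003, 0, 0.004, 0], [0, 0, 0, 0, 0]]

```text
time: 14.88
tool_pos: [0.6067, -0.1975, 0.0928]
tool_rot: [0.003, -0.046, 0.999, -0.0]
contact_force: [-1.0, 1.3, 7.9]
gripper_width: 0.739
grasp_force: 76.8
```

Call:
move_arm:
  targets:
    - [[0, 0.004, 0.0005, 0.004, 0], [0, 0.004, 0.0005, 0.004, 0], [0, 0, 0, 0, 0]]

```text
time: 15.13
tool_pos: [0.6031, -0.1984, 0.0889]
tool_rot: [0.005, -0.046, 0.999, -0.002]
contact_force: [1.5, -1.6, 8.3]
gripper_width: 0.74
grasp_force: 77.0
```

```bash
python3 lat.py .058 .599 -.2005 4.8|grep wood; python3 held.py .104 .16 20
```

```text
wood x' 16 mm y' -79.6 79.0 mid -0.3
wood x' 20 mm y' -79.9 80.8 mid 0.5
wood x' 24 mm y' -77.8 80.2 mid 1.2
wood x' 28 mm y' -78.1 79.1 mid 0.5
wood x' 32 mm y' -78.6 80.9 mid 1.1
wood x' 36 mm y' -76.3 80.4 mid 2.0
tcp [ 0.6032 -0.1984  0.0889] toolyaw 5.27 lidyaw 4.91 tilt 16.2 roll -0.4 err 5.73 uL,uR,row 94.0 543.0 175
res [-5.5 -5.4  0.   0.1  1.8  1.8  5.7 -5.7] far corners z 0.0444 0.0432 top ends (116, np.int64(175)) (520, np.int64(176))
grip-tcp [ 0.0012 -0.0008 -0.0076] near edge [ 0.548  -0.2042  0.0729] far top [ 0.6474 -0.1956  0.0438] far bottom [ 0.6452 -0.1959  0.0361] F [ 1.6 -1.3  6.3]
```

Call:
move_arm:
  targets:
    - [[0, 0.003, 0, 0.004, 0], [0, 0.003, 0, 0.004, 0], [0, 0, 0, 0, 0]]

```text
time: 15.48
tool_pos: [0.6006, -0.1991, 0.0855]
tool_rot: [0.006, -0.046, 0.999, -0.002]
contact_force: [0.5, -0.8, 11.8]
gripper_width: 0.738
grasp_force: 78.0
```

Call:
move_arm:
  targets:
    - [[0, 0.002, 0, 0.004, 0], [0, 0.002, 0, 0.004, 0], [0, 0, 0, 0, 0]]

```text
time: 15.73
tool_pos: [0.5984, -0.1996, 0.0825]
tool_rot: [0.006, -0.046, 0.999, -0.003]
contact_force: [-4.8, 1.6, 21.0]
gripper_width: 0.737
grasp_force: 80.1
```

```bash
python3 lat.py .058 .599 -.2005 4.8|grep wood; python3 held.py .104 .16 12
```

```text
wood x' 16 mm y' -79.6 79.0 mid -0.3
wood x' 20 mm y' -77.5 77.9 mid 0.2
wood x' 24 mm y' -77.8 80.2 mid 1.2
wood x' 28 mm y' -78.1 79.1 mid 0.5
wood x' 32 mm y' -78.6 78.6 mid -0.0
wood x' 36 mm y' -76.3 80.4 mid 2.0
tcp [ 0.5984 -0.1996  0.0825] toolyaw 5.33 lidyaw 5.15 tilt 9.6 roll -0.1 err 5.67 uL,uR,row 107.0 536.0 181
res [-5.  -5.3  0.1 -0.   1.3  1.3  5.3 -5.7] far corners z 0.0434 0.0433 top ends (127, np.int64(181)) (511, np.int64(182))
grip-tcp [ 0.0024 -0.0001 -0.0068] near edge [ 0.5457 -0.2046  0.0608] far top [ 0.6478 -0.1954  0.0434] far bottom [ 0.6465 -0.1955  0.0355] F [-4.1  0.2 21.6]
```

Call:
move_arm:
  targets:
    - [[0, 0.002, 0, 0.004, 0], [0, 0.002, 0, 0.004, 0], [0, 0, 0, 0, 0]]

```text
time: 16.08
tool_pos: [0.5972, -0.1999, 0.0801]
tool_rot: [0.007, -0.046, 0.999, -0.003]
contact_force: [-5.9, 3.2, 28.3]
gripper_width: 0.736
grasp_force: 82.1
```

Call:
move_arm:
  targets:
    - [[0, 0.002, 0, 0.004, 0], [0, 0.001, 0, 0.004, 0], [0, 0, 0, 0, 0]]

```text
time: 16.33
tool_pos: [0.5972, -0.1999, 0.0799]
tool_rot: [0.008, -0.046, 0.999, -0.002]
contact_force: [-14.0, 7.7, 48.3]
gripper_width: 0.74
grasp_force: 84.5
```

```bash
python3 held.py .104 .16 5
```

```text
tcp [ 0.5972 -0.1999  0.0799] toolyaw 5.33 lidyaw 5.3 tilt 7.4 roll 0.4 err 5.43 uL,uR,row 110.0 533.0 183
res [-4.8 -5.   0.1 -0.   1.1  1.1  5.2 -5.4] far corners z 0.0424 0.0434 top ends (130, np.int64(183)) (510, np.int64(184))
grip-tcp [ 0.0028 -0.0004 -0.0065] near edge [ 0.5455 -0.2052  0.0563] far top [ 0.6482 -0.1957  0.0429] far bottom [ 0.6471 -0.1957  0.0349] F [-14.    7.7  48.3]
```

The roll is gone and the lid sits evenly on the catch slant, near edge about 13 mm up. The pad grip resists the last rotation, so I'll ease the load, release, and press on the bar top with closed fingers.

Call:
move_arm:
  targets:
    - [[0, 0, 0, -0.006, 0], [0, 0, 0, -0.006, 0], [0, 0, 0, 0, 0]]

```text
time: 16.63
tool_pos: [0.5959, -0.1997, 0.0801]
tool_rot: [0.009, -0.046, 0.999, -0.003]
contact_force: [4.2, 0.3, 16.3]
gripper_width: 0.736
grasp_force: 80.5
```

Call:
move_arm:
  targets:
    - [[78, 0, 0, 0, 0], [80, 0, 0, 0, 0], [100, 0, 0, 0, 0], [100, 0, 0, 0, 0]]

```text
time: 16.97
tool_pos: [0.5884, -0.1975, 0.0713]
tool_rot: [-0.001, -0.047, 0.999, 0.0]
contact_force: [0.6, 0.6, 0.2]
gripper_width: 1.002
grasp_force: 0.0
```

```bash
python3 held.py .104 .16 5;python3 lat.py .058 .5945 -.2005 4.8
```

```text
tcp [ 0.5884 -0.1975  0.0713] toolyaw 5.34 lidyaw 5.24 tilt 3.0 roll 2.6 err 8.14 uL,uR,row 99.0 504.0 214
res [-5.   5.8 -1.9  2.4 -0.3 -0.2  6.8  8.1] far corners z 0.0419 0.0492 top ends (118, np.int64(214)) (506, np.int64(221))
grip-tcp [ 0.0143 -0.0066  0.001 ] near edge [ 0.5496 -0.2078  0.0511] far top [ 0.6531 -0.1983  0.0456] far bottom [ 0.6526 -0.198   0.0376] F [0.6 0.6 0.2]
wood x' 16 mm y' -79.4 79.1 mid -0.1
wood x' 20 mm y' -80.0 78.6 mid -0.7
wood x' 24 mm y' -80.2 78.0 mid -1.1
wood x' 28 mm y' -78.2 79.3 mid 0.6
wood x' 32 mm y' -78.5 78.7 mid 0.1
wood x' 36 mm y' -78.7 78.2 mid -0.3
wood x' 40 mm y' -79.0 77.6 mid -0.7
white x' 44 mm y' -91.3 141.4 mid 25.1
white x' 48 mm y' -91.5 143.1 mid 25.8
white x' 52 mm y' -89.5 144.8 mid 27.6
white x' 56 mm y' -80.4 82.5 mid 1.1
```

Call:
move_arm:
  targets:
    - [[100, 0, 0, -0.06, 0], [100, 0, 0, -0.065, 0], [0, -0.011, -0.003, 0, 0], [0, 0, 0, 0, 0], [0, 0, 0, 0, 0]]

```text
time: 17.48
tool_pos: [0.5957, -0.1989, 0.1469]
tool_rot: [-0.0, -0.047, 0.999, 0.0]
contact_force: [-1.3, 0.7, -0.0]
gripper_width: 0.607
grasp_force: 0.0
```

Call:
move_arm:
  targets:
    - [[0, 0, 0, 0, 0], [0, 0, 0, 0, 0], [0, 0, 0, 0.02, 0], [0, 0, 0, 0.015, 0], [0, 0, 0, 0, 0]]

```text
time: 17.9
tool_pos: [0.5936, -0.198, 0.1219]
tool_rot: [-0.003, -0.047, 0.999, 0.002]
contact_force: [-0.1, -0.4, -1.4]
gripper_width: 0.001
grasp_force: 0.0
```

Call:
move_arm:
  targets:
    - [[0, 0, 0, 0.008, 0], [0, 0, 0, 0, 0]]

```text
time: 18.07
tool_pos: [0.5952, -0.1986, 0.1198]
tool_rot: [-0.001, -0.047, 0.999, 0.001]
contact_force: [-0.8, 0.9, 0.4]
gripper_width: -0.0
grasp_force: 0.0
```

Call:
move_arm:
  targets:
    - [[0, 0, 0, 0.006, 0], [0, 0, 0, 0, 0]]

```text
time: 18.23
tool_pos: [0.5958, -0.1989, 0.1174]
tool_rot: [-0.0, -0.047, 0.999, 0.0]
contact_force: [-0.9, -0.3, -0.4]
gripper_width: 0.001
grasp_force: 0.0
```

Call:
move_arm:
  targets:
    - [[0, 0, 0, 0.005, 0], [0, 0, 0, 0, 0]]

```text
time: 18.4
tool_pos: [0.5958, -0.1989, 0.1146]
tool_rot: [-0.0, -0.047, 0.999, 0.0]
contact_force: [0.1, 0.5, -0.3]
gripper_width: -0.004
grasp_force: 0.0
```

Call:
move_arm:
  targets:
    - [[0, 0, 0, 0.005, 0], [0, 0, 0, 0, 0]]

```text
time: 18.57
tool_pos: [0.5957, -0.1989, 0.1115]
tool_rot: [-0.0, -0.047, 0.999, 0.0]
contact_force: [1.3, -0.8, 0.2]
gripper_width: -0.001
grasp_force: 0.0
```

Call:
move_arm:
  targets:
    - [[0, 0, 0, 0.005, 0], [0, 0, 0, 0, 0]]

```text
time: 18.73
tool_pos: [0.5962, -0.1991, 0.1092]
tool_rot: [0.0, -0.047, 0.999, -0.0]
contact_force: [0.1, 0.1, -0.4]
gripper_width: -0.0
grasp_force: 0.0
```

Call:
move_arm:
  targets:
    - [[0, 0, 0, 0.004, 0], [0, 0, 0, 0, 0]]

```text
time: 18.9
tool_pos: [0.5963, -0.1992, 0.109]
tool_rot: [0.0, -0.047, 0.999, -0.0]
contact_force: [-4.9, 2.3, 11.4]
gripper_width: 0.001
grasp_force: 5.6
```

Call:
move_arm:
  targets:
    - [[0, 0, 0, 0.004, 0], [0, 0, 0, 0, 0]]

```text
time: 19.07
tool_pos: [0.5964, -0.1992, 0.109]
tool_rot: [-0.0, -0.047, 0.999, -0.0]
contact_force: [-12.0, 3.9, 22.1]
gripper_width: -0.005
grasp_force: 10.8
```

```bash
python3 held.py .104 .16 5
```

```text
tcp [ 0.5964 -0.1992  0.109 ] toolyaw 5.36 lidyaw 4.24 tilt 2.9 roll -0.9 err 3.47 uL,uR,row 151.0 488.0 174
res [-3.1 -2.8 -0.2  0.2  0.2  0.6  3.5 -2.8] far corners z 0.0451 0.0425 top ends (169, np.int64(175)) (469, np.int64(180))
grip-tcp [ 0.004   0.0002 -0.0386] near edge [ 0.5475 -0.2034  0.049 ] far top [ 0.6511 -0.1957  0.0438] far bottom [ 0.6507 -0.1958  0.0358] F [-12.    3.9  22.1]
```

Immovable contact at bar-top height ≈0.084, which is the fully flat height (40+44 mm), so the lid has probably already snapped in. Lifting off and checking the catch overlap on the near edge.

Call:
move_arm:
  targets:
    - [[0, 0, 0, -0.03, 0], [0, 0, 0, -0.06, 0], [0, 0.04, 0, -0.06, 0], [100, 0.04, 0, -0.02, 0], [100, 0, 0, 0, 0]]

```text
time: 19.53
tool_pos: [0.5488, -0.2045, 0.2098]
tool_rot: [0.003, -0.046, 0.999, -0.002]
contact_force: [0.5, 1.1, 0.2]
gripper_width: 0.273
grasp_force: 0.0
```

```bash
cat > chk.py <<'E'
from plant import *; from h import *
import cv2,sys
x,y,z,yaw,lx,ly=map(float,sys.argv[1:7]); yaw=np.radians(yaw)
c=get_calibration("wrist"); im=grab_frame("wrist")[:,:,::-1]; cv2.imwrite("pics/chk.png",im)
hsv=cv2.cvtColor(im,cv2.COLOR_BGR2HSV)
fx=np.array([np.cos(yaw),np.sin(yaw),0]); fy=np.array([-fx[1],fx[0],0]); s=np.array([x,y,z])
# rectify lid top plane z+8mm: 0.5 mm/px, rows = x' (near -70 .. far 70), cols = y'
g=lambda X,Y:proj(c,s+fx*X+fy*Y+[0,0,.008])[0]
q=[(-.08,-.1),(-.08,.1),(.08,.1),(.08,-.1)]
H=cv2.getPerspectiveTransform(np.float32([g(*p) for p in q]),np.float32([((Y+.1)*2000,(X+.08)*2000) for X,Y in q]))
r=cv2.warpPerspective(cv2.cvtColor(im,cv2.COLOR_BGR2HSV),H,(400,320))
m=cv2.inRange(r,(14,60,150),(32,255,255))
for Y in range(-90,91,6):
    col=m[:,int((Y+100)*2)]; w=np.where(col)[0]
    print(Y,"wood x' from",(w[0]/2-80) if len(w) else None,"to",(w[-1]/2-80) if len(w) else None, "hsv at -50:",r[int((80-50)*2),int((Y+100)*2)])
for X in(-45,-30,30):
    w=np.where(m[int((X+80)*2)])[0]; print("X",X,"wood y'",w[0]/2-100,w[-1]/2-100)
E
python3 chk.py .5965 -.2002 .04 4.8 .104 .16; python3 -c "
from plant import *;print(state()['tool_pos'])"
```

```text
-90 wood x' from None to None hsv at -50: [ 12   8 159]
-84 wood x' from None to None hsv at -50: [ 11 163 106]
-78 wood x' from -51.5 to 51.0 hsv at -50: [ 19 102 208]
-72 wood x' from -51.5 to 50.5 hsv at -50: [ 19 102 207]
-66 wood x' from -51.5 to 50.5 hsv at -50: [ 19 105 207]
-60 wood x' from -51.5 to 42.5 hsv at -50: [ 20 104 207]
-54 wood x' from -51.5 to 27.0 hsv at -50: [ 19 104 207]
-48 wood x' from -51.5 to 21.5 hsv at -50: [ 20 104 208]
-42 wood x' from -51.5 to 21.5 hsv at -50: [ 20 104 211]
-36 wood x' from -51.0 to 10.0 hsv at -50: [ 20 104 209]
-30 wood x' from -51.0 to 10.5 hsv at -50: [ 20 103 209]
-24 wood x' from -51.0 to 11.5 hsv at -50: [ 19 106 207]
-18 wood x' from -48.0 to 51.0 hsv at -50: [ 55   9 123]
-12 wood x' from -48.0 to 51.0 hsv at -50: [ 62   7 133]
-6 wood x' from -48.0 to 51.0 hsv at -50: [ 68   6 135]
0 wood x' from -48.0 to 51.0 hsv at -50: [ 82   6 152]
6 wood x' from -48.0 to 51.5 hsv at -50: [ 89   7 156]
12 wood x' from -47.5 to 51.0 hsv at -50: [ 95   9 175]
18 wood x' from -49.5 to 51.5 hsv at -50: [ 31  33 187]
24 wood x' from -51.0 to 10.0 hsv at -50: [ 19 107 204]
30 wood x' from -51.0 to 10.0 hsv at -50: [ 19 109 200]
36 wood x' from -51.0 to 12.5 hsv at -50: [ 19 109 197]
42 wood x' from -50.5 to 21.0 hsv at -50: [ 19 113 188]
48 wood x' from -50.5 to 22.5 hsv at -50: [ 19 112 188]
54 wood x' from -50.5 to 30.5 hsv at -50: [ 19 112 190]
60 wood x' from -50.5 to 47.5 hsv at -50: [ 19 111 191]
66 wood x' from -50.5 to 51.5 hsv at -50: [ 20 111 192]
72 wood x' from -50.5 to 52.0 hsv at -50: [ 19 110 192]
78 wood x' from -50.5 to 51.5 hsv at -50: [ 19 113 185]
84 wood x' from None to None hsv at -50: [ 12 161 109]
90 wood x' from None to None hsv at -50: [ 12  12 154]
X -45 wood y' -79.0 79.0
X -30 wood y' -79.5 79.0
X 30 wood y' -80.0 78.5
[ 0.54905547 -0.20396252  0.20728055]
```

The large lid is closed: width 159 mm at both near and far rows (level), spans ±51 mm, and the catch covers 3–4 mm of its near edge over |y'|<18. On to the small lid.

Call:
move_arm:
  targets:
    - [[100, 0.0527, -0.0116, 0, 0], [100, 0.0527, -0.0116, 0, 0], [100, 0.0527, -0.0116, 0, -0.25], [100, 0, 0, 0.05, 0], [100, 0, 0, 0.04, 0]]

```text
time: 20.0
tool_pos: [0.456, -0.2335, 0.1499]
tool_rot: [0.001, -0.059, 0.998, -0.001]
contact_force: [1.5, -0.7, -0.8]
gripper_width: 1.0
grasp_force: 0.0
```

Call:
move_arm:
  targets:
    - [[100, 0, 0, 0, 0], [100, 0, 0, 0, 0]]

```text
time: 20.17
tool_pos: [0.4553, -0.2319, 0.1481]
tool_rot: [-0.002, -0.06, 0.998, 0.002]
contact_force: [0.5, -0.2, 0.2]
gripper_width: 0.998
grasp_force: 0.0
```

```bash
python3 - <<'E'
from plant import *; from h import *
import cv2
c=get_calibration("wrist"); t=state(); im=grab_frame("wrist")[:,:,::-1]; hsv=cv2.cvtColor(im,cv2.COLOR_BGR2HSV)
print(t["tool_pos"],t["tool_rot"])
m=cv2.inRange(hsv,(6,150,110),(13,255,235)); n,l,st,ce=cv2.connectedComponentsWithStats(cv2.morphologyEx(m,cv2.MORPH_OPEN,np.ones((5,5))))
for k in np.argsort(-st[1:,4])[:4]+1: print("bar cand",st[k],ce[k].round(1))
w=cv2.inRange(hsv,(14,60,150),(32,255,255)); n,l,st,ce=cv2.connectedComponentsWithStats(w)
for k in np.argsort(-st[1:,4])[:2]+1:
    print("wood",st[k],ce[k].round(1)); q=max(cv2.findContours((l==k).astype(np.uint8),cv2.RETR_EXTERNAL,cv2.CHAIN_APPROX_NONE)[0],key=cv2.contourArea)
    print(cv2.approxPolyDP(q,5,True)[:,0].tolist())
# expected projections of the bar top for the model at grip (.4565,-.2335,.060) yaw 6.8
from scipy.spatial.transform import Rotation as Ro
R=Ro.from_euler("z",6.8,degrees=True).as_matrix()@Ro.from_euler("y",30,degrees=True).as_matrix()
g=np.array([.4565,-.2335,.0598])
print("bar",proj(c,np.array([[x,y,z] for x in(-.01,.01) for y in(-.032,.032) for z in(-.024,.012)])@R.T+g).round(0).tolist())
print("near top corners, far top corners",proj(c,np.array([[x,y,-.024] for x in(-.044,.044) for y in(-.058,.058)])@R.T+g).round(0).tolist())
E
```

```text
[ 0.45534055 -0.23190973  0.14808767] [-0.00213544 -0.05966505  0.99821446  0.00185002]
wood [  207   164   217   107 14452] [315.3 202.1]
[[209, 164], [234, 270], [257, 270], [266, 218], [365, 218], [373, 270], [398, 269], [421, 164]]
wood [  227   375   225    77 11218] [335.2 407.4]
[[227, 376], [230, 446], [248, 440], [252, 428], [387, 428], [390, 439], [419, 451], [451, 406], [440, 382], [370, 380], [372, 391], [318, 389], [321, 378]]
bar [[263.0, 217.0], [257.0, 265.0], [370.0, 217.0], [376.0, 265.0], [267.0, 240.0], [261.0, 287.0], [367.0, 240.0], [373.0, 286.0]]
near top corners, far top corners [[208.0, 172.0], [426.0, 172.0], [234.0, 272.0], [400.0, 272.0]]
```

The model projects within ~1 mm of what the picture shows (bar 266–365, corners 209–421). Descending and gripping.

Call:
move_arm:
  targets:
    - [[100, 0, -0.0015, 0.05, 0], [100, 0, 0, 0.05, 0], [100, 0, 0, 0.02, 0], [100, 0, 0, 0.012, 0], [100, 0, 0, 0, 0]]

```text
time: 20.63
tool_pos: [0.4565, -0.2335, 0.0709]
tool_rot: [-0.001, -0.06, 0.998, 0.001]
contact_force: [0.2, -0.8, 1.0]
gripper_width: 0.999
grasp_force: 0.0
```

Call:
move_arm:
  targets:
    - [[0, 0, 0, 0, 0], [0, 0, 0, 0, 0], [0, 0, 0, 0, 0], [0, 0, 0, 0, 0], [0, 0, 0, 0, 0]]

```text
time: 21.05
tool_pos: [0.458, -0.2348, 0.074]
tool_rot: [0.002, -0.06, 0.998, -0.001]
contact_force: [-0.7, -0.2, 6.7]
gripper_width: 0.736
grasp_force: 67.1
```

Call:
move_arm:
  targets:
    - [[0, 0, 0, -0.01, 0], [0, 0, 0, -0.03, 0], [0, 0, 0, -0.05, 0], [0, 0, 0, -0.05, 0.57], [0, 0, 0, -0.03, 0]]

```text
time: 21.47
tool_pos: [0.4574, -0.2343, 0.177]
tool_rot: [0.002, -0.029, 1.0, -0.001]
contact_force: [1.2, -0.6, -0.7]
gripper_width: 0.734
grasp_force: 66.3
```

```bash
python3 held.py .088 .116 30
```

```text
tcp [ 0.4574 -0.2343  0.177 ] toolyaw 3.31 lidyaw 3.26 tilt 31.4 roll 0.1 err 1.96 uL,uR,row 156.0 484.0 183
res [-1.9 -1.6 -0.   0.   0.8  0.7  2.  -1.6] far corners z 0.1187 0.1188 top ends (174, np.int64(183)) (466, np.int64(184))
grip-tcp [-0.001  -0.0005 -0.0149] near edge [ 0.4064 -0.2377  0.1646] far top [ 0.4814 -0.2334  0.1188] far bottom [ 0.4772 -0.2336  0.1119] F [ 1.2 -0.6 -0.7]
```

```bash
python3 lat.py .054 .5967 .0304 3.4 | grep white; echo; python3 lat.py .062 .5967 -.2002 4.8|grep white
```

```text
white x' 24 mm y' -177.1 -85.7 mid -131.4
white x' 28 mm y' -177.5 -86.3 mid -131.9
white x' 36 mm y' -65.5 53.7 mid -5.9
white x' 40 mm y' -68.5 63.3 mid -2.6
white x' 44 mm y' -66.7 62.5 mid -2.1

white x' 44 mm y' -86.1 138.5 mid 26.2
white x' 48 mm y' -90.9 140.2 mid 24.6
white x' 52 mm y' -89.2 139.6 mid 25.2
white x' 56 mm y' -84.6 82.2 mid -1.2
```

```bash
python3 - <<'E'
from h import *; import pickle
c1=pickle.load(open("c1.pkl","rb")); c2=pickle.load(open("c2.pkl","rb"))
r=lambda p:(325+(p[0]-420)/2.1,70+p[1]/2.1)
for n,p,z in[("footL",(543,73),.0415),("footR",(622,68),.0415),("topL",(552,32),.054),("topR",(618,28),.054)]: print(n,ray(c1,r(p),z).round(4))
c0=dict(c1);c0["R"]=np.array([[ 9.99996719e-01,-2.18089563e-04,-2.55242305e-03],[5.89564296e-04,-9.50030680e-01,3.12155987e-01],[-2.49295817e-03,-3.12156467e-01,-9.50027434e-01]]);c0["t"]=np.array([-0.62349983,-0.04097262,0.37979631])
for n,p,z in[("v0 strip y+",(331,88),.049),("v0 strip y-",(338,247),.049),("catch top y+",(218,158),.054),("catch top y-",(220,197),.054),("foot y+",(240,155),.0415),("foot y-",(244,198),.0415)]: print(n,ray(c0,p,z).round(4))
s=1.25
for n,p,z in[("v2 strip L",(417,391),.049),("v2 strip R",(540,386),.049),("foot L",(469,303),.0415),("foot R",(511,302),.0415),("L foot L",(200,297),.05),("L foot R",(243,292),.05),("L strip L",(147,407),.057)]: print(n,ray(c2,(p[0]/s,p[1]/s),z).round(4))
E
```

```text
footL [0.5573 0.0085 0.0415]
footR [0.5551 0.0458 0.0415]
topL [0.5399 0.0097 0.054 ]
topR [0.5382 0.0395 0.054 ]
v0 strip y+ [0.6328 0.0956 0.049 ]
v0 strip y- [ 0.6403 -0.0377  0.049 ]
catch top y+ [0.5405 0.0417 0.054 ]
catch top y- [0.5394 0.0091 0.054 ]
foot y+ [0.5561 0.0427 0.0415]
foot y- [0.5572 0.0054 0.0415]
v2 strip L [ 0.6394 -0.0369  0.049 ]
v2 strip R [0.634  0.0772 0.049 ]
foot L [0.5552 0.0087 0.0415]
foot R [0.5542 0.0461 0.0415]
L foot L [ 0.547  -0.2271  0.05  ]
L foot R [ 0.5424 -0.1891  0.05  ]
L strip L [ 0.652  -0.2868  0.057 ]
```

Call:
move_arm:
  targets:
    - [[0, -0.0337, 0.0531, 0, 0], [0, -0.0337, 0.0531, 0, 0], [0, -0.0337, 0.0531, 0, 0], [0, -0.0337, 0.0531, 0, 0], [0, -0.0337, 0.0531, 0, 0]]

```text
time: 22.03
tool_pos: [0.547, -0.0668, 0.1706]
tool_rot: [-0.002, -0.03, 1.0, 0.001]
contact_force: [1.3, 0.5, -1.4]
gripper_width: 0.738
grasp_force: 66.4
```

Call:
move_arm:
  targets:
    - [[0, -0.0337, 0.0531, 0, 0], [0, -0.0337, 0.0531, 0, 0], [0, -0.0337, 0.0531, 0, 0], [0, 0, 0, 0.04, 0], [0, 0, 0, 0.04, 0]]

```text
time: 22.45
tool_pos: [0.6035, 0.0325, 0.1241]
tool_rot: [0.0, -0.032, 0.999, -0.0]
contact_force: [-0.4, 0.1, -0.8]
gripper_width: 0.733
grasp_force: 66.5
```

Call:
move_arm:
  targets:
    - [[0, 0, 0, 0.03, 0], [0, 0, 0, 0, 0], [0, 0, 0, 0, 0]]

```text
time: 22.7
tool_pos: [0.6004, 0.0305, 0.1039]
tool_rot: [-0.003, -0.03, 1.0, 0.0]
contact_force: [0.7, 0.4, -1.1]
gripper_width: 0.737
grasp_force: 66.4
```

```bash
python3 held.py .088 .116 30; python3 lat.py .050 .5967 .029 3.3
```

```text
tcp [0.6004 0.0305 0.1039] toolyaw 3.43 lidyaw 3.54 tilt 32.0 roll 0.2 err 2.13 uL,uR,row 156.0 485.0 183
res [-1.8 -2.1  0.  -0.   0.8  0.8  1.8 -2.1] far corners z 0.0455 0.0457 top ends (174, np.int64(183)) (466, np.int64(184))
grip-tcp [-0.0011 -0.0002 -0.0147] near edge [0.5493 0.0272 0.0923] far top [0.6237 0.0318 0.0456] far bottom [0.6195 0.0316 0.0388] F [ 0.7  0.4 -1.1]
wood x' 16 mm y' -177.2 57.7 mid -59.7
wood x' 20 mm y' -56.3 177.5 mid 60.6
wood x' 24 mm y' -56.9 176.4 mid 59.7
white x' 20 mm y' -178.1 -86.3 mid -132.2
white x' 24 mm y' -178.5 -86.9 mid -132.7
white x' 36 mm y' -66.6 65.7 mid -0.5
white x' 40 mm y' -64.8 64.8 mid 0.0
```

The small lid is centred on its box: lid −56.9…57.7, strip −66.6…65.7. Feel for the rim.

Call:
move_arm:
  targets:
    - [[0, 0, 0, 0.006, 0], [0, 0, 0, 0, 0]]

```text
time: 22.97
tool_pos: [0.6034, 0.03, 0.1049]
tool_rot: [0.001, -0.03, 1.0, -0.0]
contact_force: [0.5, -0.3, -1.7]
gripper_width: 0.728
grasp_force: 66.5
```

Call:
move_arm:
  targets:
    - [[0, 0, 0, 0.003, 0], [0, 0, 0, 0, 0]]

```text
time: 23.13
tool_pos: [0.603, 0.0301, 0.1026]
tool_rot: [0.0, -0.03, 1.0, -0.0]
contact_force: [-0.1, 0.0, -1.7]
gripper_width: 0.732
grasp_force: 66.5
```

Call:
move_arm:
  targets:
    - [[0, 0, 0, 0.003, 0], [0, 0, 0, 0, 0]]

```text
time: 23.3
tool_pos: [0.6028, 0.0302, 0.1002]
tool_rot: [-0.0, -0.03, 1.0, 0.0]
contact_force: [-0.7, 0.0, -2.0]
gripper_width: 0.731
grasp_force: 66.5
```

Call:
move_arm:
  targets:
    - [[0, 0, 0, 0.003, 0], [0, 0, 0, 0, 0]]

```text
time: 23.47
tool_pos: [0.6026, 0.0302, 0.0982]
tool_rot: [-0.0, -0.03, 1.0, 0.0]
contact_force: [-0.6, 1.1, -1.7]
gripper_width: 0.733
grasp_force: 66.5
```

Call:
move_arm:
  targets:
    - [[0, 0, 0, 0.0025, 0], [0, 0, 0, 0, 0]]

```text
time: 23.63
tool_pos: [0.6027, 0.0303, 0.0967]
tool_rot: [-0.0, -0.03, 1.0, 0.0]
contact_force: [-0.7, 0.2, -1.6]
gripper_width: 0.734
grasp_force: 66.5
```

Call:
move_arm:
  targets:
    - [[0, 0, 0, 0.0025, 0], [0, 0, 0, 0, 0]]

```text
time: 23.8
tool_pos: [0.6027, 0.0303, 0.0952]
tool_rot: [-0.0, -0.03, 1.0, 0.0]
contact_force: [-0.6, 0.3, -1.8]
gripper_width: 0.735
grasp_force: 66.5
```

Call:
move_arm:
  targets:
    - [[0, 0, 0, 0.0025, 0], [0, 0, 0, 0, 0]]

```text
time: 23.97
tool_pos: [0.6028, 0.0302, 0.0938]
tool_rot: [-0.0, -0.03, 1.0, -0.0]
contact_force: [-0.2, 0.4, -0.7]
gripper_width: 0.735
grasp_force: 66.4
```

Contact just beginning at 0.094 as predicted for the rim. Raise ~1 mm and slide under the strip.

Call:
move_arm:
  targets:
    - [[0, 0, 0, -0.0025, 0], [0, -0.007, 0, 0, 0], [0, -0.007, 0, 0, 0], [0, -0.007, 0, 0, 0], [0, 0, 0, 0, 0]]

```text
time: 24.38
tool_pos: [0.6165, 0.031, 0.0959]
tool_rot: [0.001, -0.03, 1.0, -0.0]
contact_force: [0.1, 0.2, -1.7]
gripper_width: 0.732
grasp_force: 66.5
```

Call:
move_arm:
  targets:
    - [[0, -0.004, 0, 0, 0], [0, 0, 0, 0, 0]]

```text
time: 24.55
tool_pos: [0.6182, 0.0311, 0.0955]
tool_rot: [0.0, -0.03, 1.0, 0.0]
contact_force: [1.5, 0.3, -1.6]
gripper_width: 0.733
grasp_force: 66.5
```

Call:
move_arm:
  targets:
    - [[0, -0.004, 0, 0, 0], [0, 0, 0, 0, 0]]

```text
time: 24.72
tool_pos: [0.619, 0.0313, 0.095]
tool_rot: [-0.002, -0.03, 1.0, 0.0]
contact_force: [-4.3, 0.2, 1.0]
gripper_width: 0.731
grasp_force: 66.7
```

Wall contact at x≈0.619, as expected for the stop wall. Swing down.

Call:
move_arm:
  targets:
    - [[0, 0.003, 0, 0.004, 0], [0, 0.003, 0, 0.004, 0], [0, 0.003, 0, 0.004, 0], [0, 0, 0, 0, 0]]

```text
time: 25.05
tool_pos: [0.6178, 0.0311, 0.0935]
tool_rot: [0.004, -0.03, 1.0, -0.0]
contact_force: [-5.6, 0.6, 15.3]
gripper_width: 0.734
grasp_force: 68.5
```

Call:
move_arm:
  targets:
    - [[0, 0.004, 0, 0.003, 0], [0, 0.004, 0, 0.003, 0], [0, 0, 0, 0, 0]]

```text
time: 25.3
tool_pos: [0.6166, 0.0311, 0.093]
tool_rot: [0.009, -0.03, 1.0, 0.0]
contact_force: [-1.0, 2.2, 20.6]
gripper_width: 0.738
grasp_force: 69.0
```

```bash
python3 held.py .088 .116 27; python3 lat.py .045 .5967 .029 3.3|grep wood
```

```text
tcp [0.6166 0.0311 0.093 ] toolyaw 3.43 lidyaw 3.5 tilt 29.9 roll 0.5 err 2.05 uL,uR,row 157.0 484.0 183
res [-1.5 -2.   0.1 -0.   0.7  0.8  1.5 -2. ] far corners z 0.0352 0.0361 top ends (175, np.int64(183)) (463, np.int64(184))
grip-tcp [-0.0008 -0.0006 -0.0147] near edge [0.5658 0.0276 0.0795] far top [0.642  0.0323 0.0356] far bottom [0.638  0.0321 0.0287] F [-1.   2.2 20.6]
wood x' 16 mm y' -58.2 179.1 mid 60.5
wood x' 20 mm y' -56.4 178.1 mid 60.8
wood x' 24 mm y' -57.0 177.0 mid 60.0
wood x' 28 mm y' -47.4 176.0 mid 64.3
```

Call:
move_arm:
  targets:
    - [[0, 0.004, 0, 0.005, 0], [0, 0.004, 0, 0.005, 0], [0, 0, 0, 0, 0]]

```text
time: 25.65
tool_pos: [0.6133, 0.0309, 0.0905]
tool_rot: [0.01, -0.03, 1.0, 0.0]
contact_force: [-7.2, 2.5, 33.8]
gripper_width: 0.734
grasp_force: 72.9
```

Call:
move_arm:
  targets:
    - [[0, 0.004, 0, 0.005, 0], [0, 0, 0, 0, 0]]

```text
time: 25.82
tool_pos: [0.6109, 0.0307, 0.0883]
tool_rot: [0.01, -0.03, 1.0, 0.0]
contact_force: [-10.6, 4.1, 37.5]
gripper_width: 0.736
grasp_force: 75.8
```

```bash
python3 held.py .088 .116 27
```

```text
tcp [0.6109 0.0307 0.0883] toolyaw 3.43 lidyaw 3.51 tilt 24.2 roll 0.1 err 2.7 uL,uR,row 160.0 480.0 186
res [-2.6 -2.3 -0.   0.   0.8  0.8  2.7 -2.5] far corners z 0.0355 0.0357 top ends (179, np.int64(186)) (459, np.int64(186))
grip-tcp [-0.0001 -0.0003 -0.0128] near edge [0.5609 0.0274 0.0716] far top [0.641  0.0323 0.0356] far bottom [0.6378 0.0321 0.0283] F [-10.6   4.1  37.5]
```

Call:
move_arm:
  targets:
    - [[0, 0.005, 0, 0.003, 0], [0, 0.005, 0, 0.003, 0], [0, 0, 0, 0, 0]]

```text
time: 26.12
tool_pos: [0.6026, 0.0303, 0.0813]
tool_rot: [0.007, -0.03, 1.0, -0.0]
contact_force: [-9.0, 3.0, 28.7]
gripper_width: 0.731
grasp_force: 79.4
```

Call:
move_arm:
  targets:
    - [[0, 0.004, 0, 0.004, 0], [0, 0.004, 0, 0.004, 0], [0, 0, 0, 0, 0]]

```text
time: 26.37
tool_pos: [0.599, 0.0301, 0.0776]
tool_rot: [0.008, -0.03, 1.0, 0.0]
contact_force: [-8.8, 3.4, 32.0]
gripper_width: 0.732
grasp_force: 82.4
```

```bash
python3 held.py .088 .116 15; python3 lat.py .045 .5967 .029 3.3|grep wood
```

```text
tcp [0.599  0.0301 0.0776] toolyaw 3.41 lidyaw 3.36 tilt 11.7 roll 0.2 err 3.99 uL,uR,row 170.0 471.0 198
res [-3.4 -3.6  0.1 -0.   0.7  0.7  3.6 -4. ] far corners z 0.0349 0.0352 top ends (189, np.int64(199)) (449, np.int64(199))
grip-tcp [ 0.0028 -0.0002 -0.0101] near edge [0.554  0.0271 0.0529] far top [0.64   0.0322 0.0351] far bottom [0.6384 0.0321 0.0272] F [-8.8  3.4 32. ]
wood x' 16 mm y' -58.2 179.1 mid 60.5
wood x' 20 mm y' -58.8 178.1 mid 59.6
wood x' 24 mm y' -57.0 177.0 mid 60.0
wood x' 28 mm y' -47.4 176.0 mid 64.3
```

Call:
move_arm:
  targets:
    - [[0, 0.003, 0, 0.003, 0], [0, 0.003, 0, 0.003, 0], [0, 0, 0, 0, 0]]

```text
time: 26.72
tool_pos: [0.5965, 0.0298, 0.0746]
tool_rot: [0.01, -0.03, 1.0, 0.0]
contact_force: [-5.9, 3.0, 31.2]
gripper_width: 0.735
grasp_force: 83.8
```

Call:
move_arm:
  targets:
    - [[0, 0.002, 0, 0.004, 0], [0, 0.002, 0, 0.003, 0], [0, 0, 0, 0, 0]]

```text
time: 26.97
tool_pos: [0.5965, 0.0298, 0.0745]
tool_rot: [0.012, -0.03, 0.999, 0.0]
contact_force: [-9.1, 3.5, 47.2]
gripper_width: 0.734
grasp_force: 85.9
```

```bash
python3 held.py .088 .116 5
```

```text
tcp [0.5965 0.0298 0.0745] toolyaw 3.4 lidyaw 3.42 tilt 8.2 roll 0.0 err 3.72 uL,uR,row 172.0 468.0 203
res [-3.4 -3.4  0.   0.   0.6  0.6  3.7 -3.7] far corners z 0.0353 0.0353 top ends (191, np.int64(203)) (447, np.int64(203))
grip-tcp [ 0.0041 -0.0001 -0.0092] near edge [0.5537 0.027  0.0478] far top [0.6406 0.0322 0.0353] far bottom [0.6395 0.0321 0.0274] F [-9.1  3.5 47.2]
```

Same signature as the large lid: a hard stop with the lid seated. Ease, release, retreat and check.

Call:
move_arm:
  targets:
    - [[0, 0, 0, -0.006, 0], [0, 0, 0, -0.007, 0], [0, 0, 0, 0, 0]]

```text
time: 27.27
tool_pos: [0.5939, 0.0295, 0.0747]
tool_rot: [0.01, -0.03, 1.0, 0.0]
contact_force: [6.6, 1.0, 13.1]
gripper_width: 0.737
grasp_force: 81.4
```

Call:
move_arm:
  targets:
    - [[80, 0, 0, 0, 0], [100, 0, 0, 0, 0], [100, 0, 0, 0, 0], [100, 0, 0, -0.05, 0], [100, 0, 0, -0.06, 0]]

```text
time: 27.68
tool_pos: [0.5822, 0.0294, 0.1286]
tool_rot: [-0.005, -0.03, 1.0, 0.001]
contact_force: [1.0, 0.5, -1.3]
gripper_width: 1.003
grasp_force: 0.0
```

Call:
move_arm:
  targets:
    - [[100, 0.03, 0, -0.06, 0], [100, 0.04, 0, -0.05, 0], [100, 0, 0, 0, 0], [100, 0, 0, 0, 0]]

```text
time: 28.02
tool_pos: [0.5444, 0.0266, 0.2013]
tool_rot: [0.002, -0.03, 1.0, -0.0]
contact_force: [-0.3, -0.5, -0.6]
gripper_width: 0.999
grasp_force: 0.0
```

```bash
python3 chk.py .5955 .0292 .032 3.4 .088 .116
```

```text
-90 wood x' from None to None hsv at -50: [ 10  10 158]
-84 wood x' from None to None hsv at -50: [  9   9 158]
-78 wood x' from None to None hsv at -50: [  7   9 165]
-72 wood x' from None to None hsv at -50: [ 11   8 150]
-66 wood x' from None to None hsv at -50: [ 11 118 107]
-60 wood x' from None to None hsv at -50: [ 11 168  87]
-54 wood x' from -39.5 to 44.0 hsv at -50: [ 11 169  87]
-48 wood x' from -39.0 to 44.0 hsv at -50: [ 12 172  90]
-42 wood x' from -39.5 to 44.0 hsv at -50: [ 12 175  91]
-36 wood x' from -39.0 to 44.0 hsv at -50: [ 11 165  92]
-30 wood x' from -39.0 to 44.0 hsv at -50: [ 12 165 100]
-24 wood x' from -39.0 to 44.0 hsv at -50: [ 11 162 100]
-18 wood x' from -39.0 to 44.0 hsv at -50: [ 10 133 103]
-12 wood x' from -39.5 to 44.0 hsv at -50: [107  15 170]
-6 wood x' from -39.5 to 44.0 hsv at -50: [105  15 170]
0 wood x' from -39.5 to 44.0 hsv at -50: [105  15 170]
6 wood x' from -39.5 to 44.0 hsv at -50: [105  15 169]
12 wood x' from -39.5 to 44.0 hsv at -50: [106  15 169]
18 wood x' from -39.0 to 44.0 hsv at -50: [ 11 167 101]
24 wood x' from -39.0 to 44.0 
[... 214 characters left out ...]
0 to 44.0 hsv at -50: [ 12 170  91]
54 wood x' from -39.0 to 44.0 hsv at -50: [ 11 168  91]
60 wood x' from None to None hsv at -50: [ 11 163 104]
66 wood x' from None to None hsv at -50: [ 14  36 138]
72 wood x' from None to None hsv at -50: [  8   9 154]
78 wood x' from None to None hsv at -50: [  7   7 158]
84 wood x' from None to None hsv at -50: [ 12   8 160]
90 wood x' from None to None hsv at -50: [ 12   9 155]Traceback (most recent call last):
  File "chk.py", line 17, in <module>
    w=np.where(m[int((X+80)*2)])[0]; print("X",X,"wood y'",w[0]/2-100,w[-1]/2-100)
                                                           ~^^^
IndexError: index 0 is out of bounds for axis 0 with size 0
```

The small lid isn't latched. The near edge is uncovered and appears raised ~14 mm, resting on the catch slant. Press the bar with closed fingers.

Call:
move_arm:
  targets:
    - [[0, -0.044, 0, 0, 0], [0, -0.044, 0, 0, 0], [0, 0, 0, 0, 0], [0, 0, 0, 0, 0], [0, 0, 0, 0, 0]]

```text
time: 28.48
tool_pos: [0.5957, 0.0299, 0.1967]
tool_rot: [-0.002, -0.03, 1.0, 0.0]
contact_force: [-0.6, 0.0, -0.9]
gripper_width: 0.3
grasp_force: 0.0
```

Call:
move_arm:
  targets:
    - [[0, 0, 0, 0.05, 0], [0, 0, 0, 0.05, 0], [0, 0, 0, 0.03, 0], [0, 0, 0, 0, 0], [0, 0, 0, 0, 0]]

```text
time: 28.9
tool_pos: [0.5951, 0.0299, 0.1196]
tool_rot: [-0.002, -0.03, 1.0, 0.0]
contact_force: [-0.6, 0.9, 0.8]
gripper_width: 0.001
grasp_force: 0.0
```

Call:
move_arm:
  targets:
    - [[0, 0, 0, 0.006, 0], [0, 0, 0, 0, 0]]

```text
time: 29.07
tool_pos: [0.5977, 0.0298, 0.1193]
tool_rot: [0.001, -0.03, 1.0, -0.0]
contact_force: [-1.1, 0.1, -1.2]
gripper_width: -0.001
grasp_force: 0.0
```

Call:
move_arm:
  targets:
    - [[0, 0, 0, 0.005, 0], [0, 0, 0, 0, 0]]

```text
time: 29.23
tool_pos: [0.5973, 0.0298, 0.1156]
tool_rot: [0.001, -0.03, 1.0, -0.0]
contact_force: [-0.8, 0.5, 0.1]
gripper_width: -0.001
grasp_force: 0.0
```

Call:
move_arm:
  targets:
    - [[0, 0, 0, 0.005, 0], [0, 0, 0, 0, 0]]

```text
time: 29.4
tool_pos: [0.5968, 0.0299, 0.1116]
tool_rot: [-0.0, -0.03, 1.0, -0.0]
contact_force: [-0.2, -0.5, 0.3]
gripper_width: -0.003
grasp_force: 0.0
```

Call:
move_arm:
  targets:
    - [[0, 0, 0, 0.005, 0], [0, 0, 0, 0, 0]]

```text
time: 29.57
tool_pos: [0.5965, 0.0299, 0.1082]
tool_rot: [-0.0, -0.03, 1.0, 0.0]
contact_force: [-0.9, -0.3, 0.0]
gripper_width: 0.004
grasp_force: 0.0
```

Call:
move_arm:
  targets:
    - [[0, 0, 0, 0.004, 0], [0, 0, 0, 0, 0]]

```text
time: 29.73
tool_pos: [0.5966, 0.0299, 0.1058]
tool_rot: [-0.0, -0.03, 1.0, 0.0]
contact_force: [0.6, 0.1, -1.0]
gripper_width: 0.004
grasp_force: 0.0
```

Call:
move_arm:
  targets:
    - [[0, 0, 0, 0.003, 0], [0, 0, 0, 0, 0]]

```text
time: 29.9
tool_pos: [0.5967, 0.0298, 0.1043]
tool_rot: [-0.0, -0.03, 1.0, 0.0]
contact_force: [-0.3, 0.4, 0.1]
gripper_width: -0.001
grasp_force: 0.2
```

Call:
move_arm:
  targets:
    - [[0, 0, 0, 0.003, 0], [0, 0, 0, 0, 0]]

```text
time: 30.07
tool_pos: [0.5968, 0.0298, 0.1026]
tool_rot: [-0.0, -0.03, 1.0, -0.0]
contact_force: [-0.0, -0.8, 1.0]
gripper_width: -0.001
grasp_force: 0.6
```

Call:
move_arm:
  targets:
    - [[0, 0, 0, 0.003, 0], [0, 0, 0, 0, 0]]

```text
time: 30.23
tool_pos: [0.5972, 0.0299, 0.1011]
tool_rot: [0.0, -0.03, 1.0, -0.0]
contact_force: [0.0, 0.3, 0.4]
gripper_width: -0.002
grasp_force: 0.2
```

Call:
move_arm:
  targets:
    - [[0, 0, 0, 0.003, 0], [0, 0, 0, 0, 0]]

```text
time: 30.4
tool_pos: [0.5973, 0.0299, 0.101]
tool_rot: [0.0, -0.03, 1.0, -0.0]
contact_force: [-4.8, 0.8, 10.3]
gripper_width: -0.002
grasp_force: 4.9
```

Call:
move_arm:
  targets:
    - [[0, 0, 0, 0.003, 0], [0, 0, 0, 0, 0]]

```text
time: 30.57
tool_pos: [0.5973, 0.0299, 0.101]
tool_rot: [-0.0, -0.03, 1.0, -0.0]
contact_force: [-9.8, 0.3, 19.2]
gripper_width: -0.001
grasp_force: 9.2
```

Hard stop at 0.101, exactly the flat height (the large lid stopped at 0.109 on a rim 8 mm higher). Press a little more, then lift and check.

Call:
move_arm:
  targets:
    - [[0, 0.003, 0, 0.004, 0], [0, 0, 0, 0, 0]]

```text
time: 30.73
tool_pos: [0.5972, 0.0298, 0.1009]
tool_rot: [0.002, -0.03, 1.0, -0.0]
contact_force: [-10.4, 0.8, 25.4]
gripper_width: -0.002
grasp_force: 12.3
```

Call:
move_arm:
  targets:
    - [[0, 0, 0, -0.03, 0], [0, 0, 0, -0.06, 0], [0, 0.04, 0, -0.06, 0], [100, 0.04, 0, -0.03, 0], [100, 0, 0, 0, 0]]

```text
time: 31.15
tool_pos: [0.5484, 0.0269, 0.2073]
tool_rot: [0.004, -0.03, 1.0, -0.001]
contact_force: [0.9, -0.3, 0.5]
gripper_width: 0.269
grasp_force: 0.0
```

```bash
sed -i 's/for Y in range(-90,91,6)/for Y in range(-60,61,12)/; s/for X in(-45,-30,30)/for X in(-35,-25,25)/' chk.py; python3 chk.py .5955 .0292 .032 3.4 .088 .116; python3 -c "
from plant import *;print(state()['tool_pos'])"
```

```text
-60 wood x' from None to None hsv at -50: [ 12 166  92]
-48 wood x' from -42.0 to 26.0 hsv at -50: [ 12 167  93]
-36 wood x' from -42.0 to 11.0 hsv at -50: [ 12 171  92]
-24 wood x' from -42.0 to 15.0 hsv at -50: [ 11 160 108]
-12 wood x' from -38.5 to 44.0 hsv at -50: [105  14 181]
0 wood x' from -38.5 to 44.0 hsv at -50: [105  14 180]
12 wood x' from -38.5 to 44.0 hsv at -50: [105  14 179]
24 wood x' from -41.5 to 14.5 hsv at -50: [ 12 164 110]
36 wood x' from -41.5 to 14.5 hsv at -50: [ 11 171  92]
48 wood x' from -41.5 to 26.0 hsv at -50: [ 12 172  94]
60 wood x' from None to None hsv at -50: [ 11 165 110]
X -35 wood y' -57.0 57.0
X -25 wood y' -57.5 57.0
X 25 wood y' -57.5 57.5
[0.54860746 0.02690357 0.20473178]
```

The catch now covers 3.5 mm of the near edge and the lid is level: 114 mm wide at the near rows and 115 mm at the far row. Handing in.

```bash
python3 -c "
from plant import *;print(state()['contact_force']);print(job.job_done())"
```

```text
[ 0.71514969 -0.65024058 -0.14186809]
the job is handed in; nothing more can be done
None
```

Both lids are seated flat in their own boxes with the catches over their near edges, by the last camera checks, and the job was handed in at about 31 s; no verdict came back.

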